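Ready the console for incense under the ceiling fan

TASK

Get the console ready for burning incense: first roll the fan panel's thumbwheel towards you (the robot) right back to its stop so that the fan is off, then tilt the little joystick well away from you, straight, and hold it there for a good second and a half to reverse the fan, and let it spring back. Next layer every bamboo and cork disc that is there into one flat stack centred on the round aluminium tray, all the wide discs below the narrow ones, and stand the glass bowl upright and centred on top. Only when the bowl stands there roll the thumbwheel forward until the dial's pointer rests over the brass arc, and leave the music box, the grip ball and the cork block where they are.

Things in the scene. Friction and masses are not known exactly. Their poses are not given: they have to be found in the camera images.
- panel: Fan control panel, a fixed white box 140 (x) by 180 (y) by 55 mm high; origin under its centre, +x away from the robot (yaw within 0.3 rad), +y to the robot's left. On top: a thumbwheel's edge (left), a joystick (right), and on the far half a dial 68 mm across whose black pointer follows the wheel, with a black tick at each end of its sweep and a brass arc on its border.
- wheel_crown (a point): Top of the untouched thumbwheel's rim, mid-width, at (-20, 52, 62) mm in the panel's frame. Wheel 60 mm in diameter, 30 wide, axle along panel y; only its top 7 mm stand out, so roll it with a fingertip pressed on the rim and drawn along panel x. Sprung: yields down 1 mm per 1.5 N, up to 5 mm; 3 mm gives enough grip. Stays where left (drag 0.7 N at the rim).
- fan_wheel (a joint): Turn of the wheel, rad: 0 at one stop (fan off, pointer on the dial's left tick), 2.4 at the other. Grows as the top of the rim is rolled away from the robot (panel +x; 10 mm of rim is 0.33 rad), falls when rolled towards the robot. The pointer turns as much, clockwise from above as it grows, and is over the brass arc from 0.95 to 1.35. Starts at 1.6 to 2.3.
- stick_ball (a point): Centre of the joystick's black ball knob, 30 mm in diameter, 60 mm above the pivot on a steel stem 12 mm thick. The pivot lies on the box's top face at (-20, -52, 55) mm in the panel's frame.
- stick_fwd (a joint): Tilt of the joystick, rad: positive away from the robot (panel +x), stop at 0.45 either way. Springs back to 0 (0.5 N m/rad; about 3 to 4 N at the ball at 0.4 rad).
- stick_side (a joint): Sideways tilt of the joystick, rad: positive to panel -y (the robot's right), stop at 0.45 either way, springs back to 0 alike.
- tray_center (a point): Centre of the top face of the flat round aluminium tray, 170 mm in diameter and 8 mm thick, which does not move. A thin dark circle 92 mm across is drawn about the centre.
- bowl_center (a point): Shallow green glass incense bowl, open at the top, 64 mm outside diameter with upright sides from 6 mm above its base upward, base 56 mm across, 24 mm high, wall 6 mm, about 0.14 kg; point on its axis half-way up (12 mm above its base), z up along the axis.
- ball_center (a point): Bystander: blue silicone grip ball 58 mm in diameter with a small flat foot; its centre, 30 mm above the console.
- music_box: Bystander: wooden music box 114 by 154 mm, 71 mm high, lid shut, brass winding knob on its right side (-y); origin at the centre of its underside.
- cork_block: Bystander: cork block 70 by 140 by 50 mm high; origin at the centre of its underside.
- wide1_center (a point): Wide bamboo disc, flat, 68 mm in diameter and 16 mm thick, about 0.09 kg; its centre, half-way up, z along its axis, either face may lie up. May be absent.
- wide2_center (a point): Wide bamboo disc, flat, 68 mm in diameter and 16 mm thick, about 0.09 kg; its centre, half-way up, z along its axis, either face may lie up. May be absent.
- wide3_center (a point): Wide bamboo disc, flat, 68 mm in diameter and 16 mm thick, about 0.09 kg; its centre, half-way up, z along its axis, either face may lie up. May be absent.
- narrow1_center (a point): Narrow cork disc, flat, 54 mm in diameter and 16 mm thick, about 0.05 kg; its centre, half-way up, z along its axis, either face may lie up. May be absent.
- narrow2_center (a point): Narrow cork disc, flat, 54 mm in diameter and 16 mm thick, about 0.05 kg; its centre, half-way up, z along its axis, either face may lie up. May be absent.
Things that resemble listed ones, but are neither listed nor needed, are in the scene too. What is shaped like the part that bears narrow1_center but blue, purple or red is not meant.

How it is judged:
By the outcome, as a careful person would: the job done as asked, in the order asked, and still so for the second after the job is handed in, with the robot touching nothing.
Of wide1, wide2, wide3, narrow1, narrow2 only 2 to 4 are there at a start; the rules pass over those that are not, and their reading is None.
At some moment in a run one of wide1, wide2, wide3, narrow1, narrow2 may be knocked a few centimetres aside while the robot is not near it.
It also fails if it takes over 210 s, if anything falls off the work surface, if the arm or the gripper's body presses on something with over 40 N, if the wrist force passes 120 N, or if a joint passes its speed limit or range.

ROBOT

A 6-joint arm with a two-finger parallel gripper is mounted at the origin on the work surface. World frame = base frame: x ahead of the robot, y to its left, z up, the work surface at z = 0. Lengths are in m, angles in rad, forces in N, time in s.
With the tool pointing down it reaches from about 0.375 to 0.975 m from the base axis. Payload 3.8 kg.
Tool frame: the origin (TCP) lies at the very end of the fingers, on their centre line; the grasp point (between the pads) lies 19 mm behind it; z points along the fingers, y is the direction in which the jaws open and shut (so a half turn about z gives the same grasp; the last joint's range is limited). The gripper opens to 85 mm and grips with 20 to 120 N. Pads are 22 mm wide; open, the fingers measure 114 mm over their backs; the gripper's body (76 mm by 85 mm) begins 54 mm behind the grasp point. The pads swing forward as they close: fully open they stand 13 mm farther back than shut.
Start: joints at [-1.296, 0.264, 1.604, -0, 1.274, -0.037], TCP at [0.207, -0.642, 0.231] pointing down, gripper open.
Joint ranges: [-2.63, 2.63], [-0.94, 2.18], [0.31, 2.57], [-1.31, 4.45], [0, 2.66], [-2.55, 2.55]. Speed limits (rad/s): [2.57, 2.57, 3.14, 3.14, 3.14, 3.14].

INTERFACE

Orientations are given as a rotation vector (axis times angle).
In Python, from workcell import status, read_camera, camera_info, order gives the robot as it stands.
- The arm moves only by the tool move_arm, never from a script. Its argument "deltas" is a list of rows, each a list of 3 entries, a list of its own where there are three numbers: the turn, a rotation vector about the world's x, y, z as a fraction of full scale, then the shift along the world's x, y, z as a fraction of full scale, then the closure, from -1 (fully open) to 1 (shut), so that 0 is half open. A call has 1 to 20 rows; each row is the pose to reach, as a shift and turn from the pose commanded when the call began; what a row does not reach only later rows make up. Full scale, the value 1, is 0.1 m for a shift and pi/2 rad for a turn. A row lasts 1/8 s, in which the tool goes at most 62.5 mm and 10.7 degrees, less where a joint would pass 70% of its speed; a pose out of reach is approached as far as the arm can. A call with a number of a shift or a turn outside -1 to 1 is refused whole. A call with a gripper value outside its range is refused whole. The fingers move at their own pace and stop on an object; "grip_force" is the grip in N (left out, the last holds). Time passes only in rows, so rows that repeat a pose let the fingers close. It gives the time, the measured TCP pose, the force and the opening at its end, in the units of the state.
- status.read_state(): the state, without advancing time (a new reading comes with each control period).
- read_camera(name): name is "scene" or "top" or "wrist"; returns (picture, depth): 420x560x3 uint8, red, green, blue; 420x560 float32, m along the optical axis (not along the pixel's ray), 0 where there is no reading.
- camera_info(name): a dict with "K" (3x3 intrinsics, pixels), "R" (3x3) and "t" (3): a world point X has camera coordinates R X + t. Camera axes: x right, y down, z forward; pixel columns grow to the right and rows downward; lengths in m; the calibration is good to about 2 mm. A picture is of the moment at which its call begins: read the wrist's pose just before it. camera_info takes no time and is no camera call; for the wrist camera it gives the pose at the moment of the call.
- order.finish_job(): hands the job in, once; it reports no verdict.
The state is a dict: "time": time; "q": joint angles; "joint_vel": joint speeds; "joint_torque": joint torques, N m; "tool_pos": TCP position; "tcp_rot": TCP orientation; "wrist_force": force on the tool from outside, world axes, zero at the start; "torque": the same for the moment, N m; "width": opening from 0.0 (shut) to 1.0 (fully open).
Only numpy, scipy, OpenCV 4.12 (cv2) and the standard library are available. Lean on these libraries where they do the work, as an engineer would, in place of code of your own. Each camera call takes 0.05 s, during which the arm holds its last target. There are 200 camera calls.

## Working session

There is one attempt and no reset: what is moved stays moved. The work goes in short steps, Python scripts to look and compute and a tool call to move; the robot and the scene stay as the last step left them, time stands still between calls to the robot, and variables do not carry over. Pictures are saved under pics/ and viewed, about 12 in all and at most 16, crops included, and the job is handed in when it is done.

Besides the shell and the picture viewer there is one more tool, called after "Call:" in YAML: its name, and indented under it one key for each argument. move_arm: Moves the arm, as the interface text tells. Its arguments: {"type":"object","properties":{"deltas":{"type":"array","items":{"type":"array"}},"grip_force":{"type":"number"}},"required":["deltas"]}

```bash
mkdir -p pics; ls
cat > h.py <<'E'
import numpy as np, cv2
from workcell import status, read_camera, camera_info, order
def grab(name):
    ci=camera_info(name); p,d=read_camera(name); return p,d,ci
def save(p,fn): cv2.imwrite('pics/'+fn,p[:,:,::-1])
def cloud(d,ci):
    K=np.array(ci['K']);v,u=np.indices(d.shape)
    X=np.stack([(u-K[0,2])/K[0,0]*d,(v-K[1,2])/K[1,1]*d,d],-1)
    W=(X-np.array(ci['t']))@np.array(ci['R']); W[d==0]=np.nan; return W
E
python3 - <<'E'
from h import *
for n in('top','scene'):
    p,d,ci=grab(n); save(p,n+'0.png'); np.savez(n+'0.npz',p=p,d=d,**{k:np.array(ci[k]) for k in('K','R','t')})
    print(n,-np.array(ci['R']).T@np.array(ci['t']))
print(status.read_state())
E
```

```text
pics
top [ 0.42881568 -0.02127899  1.18656269]
scene [1.40870287 0.01274293 1.19226385]
{'time': 0.1, 'q': array([-1.29588574e+00,  2.64695956e-01,  1.60527419e+00,  1.88335634e-05,
        1.27368924e+00, -3.69080645e-02]), 'joint_vel': array([-8.60846791e-04, -1.62010209e-03, -5.72057034e-03,  5.69049858e-05,
       -2.35644413e-05,  6.90415184e-04]), 'joint_torque': array([ 2.20202746e-04, -5.16703677e+01, -3.68588948e+01, -3.95728762e-05,
        6.34130789e-03, -3.67201062e-05]), 'tool_pos': array([ 0.20689918, -0.64180057,  0.23005445]), 'tcp_rot': array([-3.10145946e+00, -4.87494105e-01,  3.57102632e-04]), 'wrist_force': array([0.4822052 , 0.19496592, 0.20672596]), 'torque': array([0.04111391, 0.03400593, 0.04800591]), 'width': 0.9994543491058062}
```

View pics/top0.png

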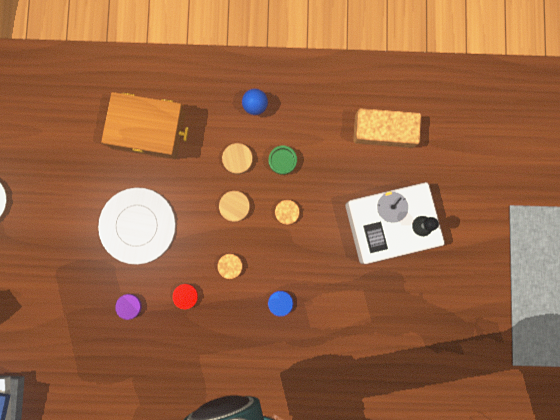

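View pics/scene0.png

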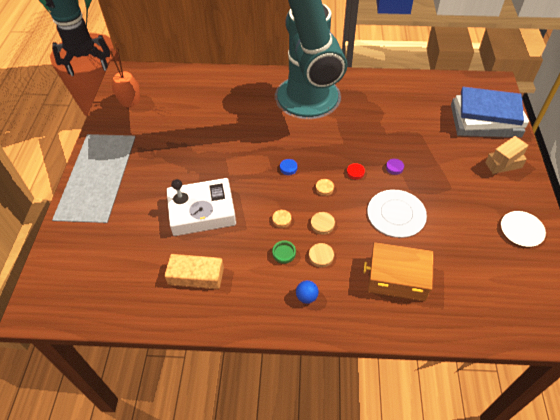

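The top view shows wide bamboo discs at (237,158) and (234,206), and narrow cork discs at (287,212) and (230,266). The bowl is at (283,160), the tray with its circle at (137,226) and the panel at (395,223). Look-alikes to avoid are the blue (280,303), red (185,297) and purple (128,307) discs, plus a second plate at the left edge.

```bash
cat >> h.py <<'E'
def blob(W,p,u,v,r=24,zmin=.008,zmax=.2):
    s=np.s_[max(v-r,0):v+r,max(u-r,0):u+r]; w=W[s]; m=((w[...,2]>zmin)&(w[...,2]<zmax)).astype(np.uint8)
    n,l=cv2.connectedComponents(m); k=l[min(r,v),min(r,u)]
    if k==0: return None
    q=w[l==k]; zt=np.median(q[:,2]); q=q[abs(q[:,2]-zt)<.004]
    c,rad=cv2.minEnclosingCircle(q[:,:2].astype(np.float32)); return np.round(np.r_[q.mean(0),c,2*rad,len(q)],4)
E
python3 - <<'E'
from h import *
z=np.load('top0.npz'); W=cloud(z['d'],z); p=z['p']
for n,(u,v) in dict(w1=(237,158),w2=(234,206),n1=(287,212),n2=(230,266),bowl=(283,160),ball=(255,101)).items(): print(n,blob(W,p,u,v))
for n,(u,v) in dict(tray=(137,226)).items(): print(n,blob(W,p,u,v,45,.004))
print('table',W[240,300],W[330,240])
w=W[170:275,335:460].reshape(-1,3); q=w[(abs(w[:,2]-.055)<.006)]
r=cv2.minAreaRect(q[:,:2].astype(np.float32)); print('panel',len(q),np.median(q[:,2]),r, q.mean(0))
for v,u in((225,425),(222,430)): print(W[v,u])
w=W[170:275,335:460].reshape(-1,3); q=w[(w[:,2]>.085)]; print('knob',q.mean(0),q.max(0),len(q))
w=W[85:165,90:200].reshape(-1,3);q=w[abs(w[:,2]-.071)<.006];print('box',cv2.minAreaRect(q[:,:2].astype(np.float32)))
w=W[95:155,340:435].reshape(-1,3);q=w[abs(w[:,2]-.05)<.006];print('cork',cv2.minAreaRect(q[:,:2].astype(np.float32)))
c=cv2.resize(p[180:270,340:450],None,fx=6,fy=6,interpolation=cv2.INTER_CUBIC);save(c,'panel.png')
E
```

```text
w1 [6.601e-01 5.620e-02 1.470e-02 6.604e-01 5.610e-02 6.820e-02 6.390e+02]
w2 [5.528e-01 5.860e-02 1.470e-02 5.530e-01 5.870e-02 6.810e-02 6.750e+02]
n1 [ 5.428e-01 -5.830e-02  1.470e-02  5.430e-01 -5.830e-02  5.360e-02
  4.330e+02]
n2 [4.209e-01 6.330e-02 1.450e-02 4.208e-01 6.330e-02 5.390e-02 4.500e+02]
bowl None
ball [7.828e-01 2.040e-02 4.880e-02 7.842e-01 2.040e-02 5.030e-02 1.980e+02]
tray [5.032e-01 2.722e-01 7.200e-03 5.038e-01 2.732e-01 1.720e-01 3.989e+03]
table [ 0.48337459 -0.09011274 -0.00214173] [ 0.2835518   0.03614495 -0.00104302]
panel 4878 0.0537185201448663 ((0.5234898328781128, -0.29063642024993896), (0.13948094844818115, 0.1794212907552719), 15.025193214416504) [ 0.52320251 -0.28655268  0.05384566]
[ 0.51541104 -0.33424369  0.11739804]
[ 0.52093827 -0.34147077  0.12696971]
knob [ 0.51725042 -0.34431336  0.1229606 ] [ 0.53184468 -0.33143743  0.13064473] 180
box ((0.7193030118942261, 0.2591203451156616), (0.15492305159568787, 0.11448916047811508), 82.5004653930664)
cork ((0.7360491156578064, -0.2745373845100403), (0.13968093693256378, 0.07099805772304535), 86.22801971435547)
```

View pics/panel.png

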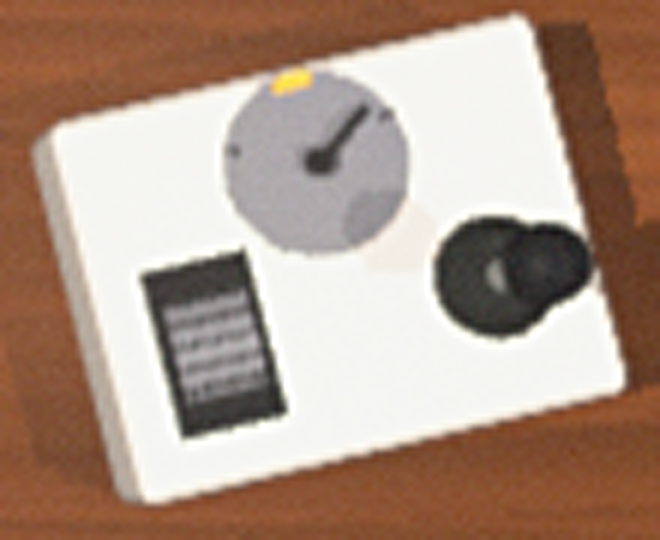

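The panel's yaw is about +15° and its centre is (0.5235, -0.2906). That puts the wheel crown near (0.491, -0.246) and the ball near (0.518, -0.345), and the measured knob agrees. The pointer reads about 2.2 rad. I'll move above the wheel with the fingers shut.

Call:
move_arm:
  deltas:
    - [[0, 0, -0.032], [0.736, 0.998, 0], 1]
    - [[0, 0, -0.032], [0.736, 0.998, 0], 1]
    - [[0, 0, -0.032], [0.736, 0.998, 0], 1]
  grip_force: 40

```text
time: 0.48
tool_pos: [0.2826, -0.5392, 0.2306]
tcp_rot: [-3.111, -0.416, -0.0]
wrist_force: [-0.5, -0.6, -0.2]
width: 0.374
```

Call:
move_arm:
  deltas:
    - [[0, 0, 0], [0.736, 0.998, 0], 1]
    - [[0, 0, 0], [0.736, 0.998, 0], 1]
    - [[0, 0, 0], [0.736, 0.998, 0], 1]

```text
time: 0.85
tool_pos: [0.3558, -0.4406, 0.231]
tcp_rot: [-3.113, -0.416, -0.0]
wrist_force: [-0.4, -0.6, -0.8]
width: -0.002
```

Call:
move_arm:
  deltas:
    - [[0, 0, 0], [0.736, 0.998, 0], 1]
    - [[0, 0, 0], [0.736, 0.998, 0], 1]
    - [[0, 0, 0], [0.736, 0.998, 0], 1]

```text
time: 1.23
tool_pos: [0.4293, -0.3417, 0.2311]
tcp_rot: [-3.114, -0.416, -0.0]
wrist_force: [0.5, -0.7, -0.5]
width: -0.001
```

Call:
move_arm:
  deltas:
    - [[0, 0, 0], [0.736, 0.998, 0], 1]
    - [[0, 0, 0], [0.736, 0.998, -0.5], 1]
    - [[0, 0, 0], [0.736, 0.998, -1], 1]
    - [[0, 0, 0], [0.736, 0.998, -1], 1]

```text
time: 1.72
tool_pos: [0.4971, -0.2422, 0.1257]
tcp_rot: [-3.108, -0.41, 0.016]
wrist_force: [0.4, 0.2, 0.2]
width: 0.002
```

Run:
```python
from h import *
s=status.read_state();print(s['tool_pos'],s['tcp_rot'],s['wrist_force'])
p,d,ci=grab('wrist');save(p,'w1.png');W=cloud(d,ci)
R=np.array(ci['R']);print(-R.T@np.array(ci['t']),R)
np.savez('w1.npz',p=p,d=d,W=W)
```

```text
[ 0.49706136 -0.24221281  0.12565678] [-3.10849857 -0.40976184  0.01603939] [0.42528015 0.15159974 0.18528758]
[ 0.56558452 -0.22569856  0.26685958] [[ 0.25937514 -0.96575062 -0.00708989]
 [-0.92654448 -0.25090311  0.28029083]
 [-0.27246992 -0.06613137 -0.95988894]]
```

View pics/w1.png

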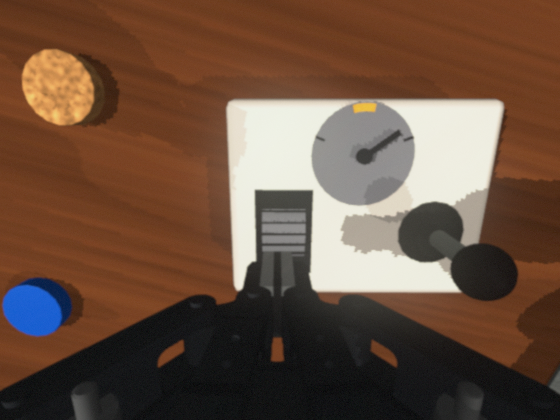

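The wrist view shows the fingers lined up with the wheel slot at (284,240). The pointer is near the right tick and the brass arc is at (365,107). I'll check the wheel position in the depth data.

Run:
```python
from h import *
for f in('w1','top0'):
    z=np.load(f+'.npz'); W=z['W'] if 'W' in z else cloud(z['d'],z); p=z['p']
    c=np.array([.5235,-.2906]);a=.2622;X=np.array([np.cos(a),np.sin(a)]);Y=np.array([-X[1],X[0]])
    l=np.stack([(W[...,:2]-c)@X,(W[...,:2]-c)@Y],-1)
    fl=(W[...,2]>.05)&(W[...,2]<.0575)&(p.min(-1)>150); q=W[fl][:,:2].astype(np.float32)
    print(f,'panel',cv2.minAreaRect(q),np.median(W[fl][:,2]))
    m=(abs(l[...,0]+20e-3)<.03)&(abs(l[...,1]-.052)<.025)&(W[...,2]>.045)&(W[...,2]<.07)&(p.max(-1)<120)
    print('slot',m.sum(),np.percentile(l[m],[1,99],axis=0),W[m][:,2].max())
print(status.read_state()['tool_pos'])
```

```text
w1 panel ((0.5253740549087524, -0.29267990589141846), (0.1370977759361267, 0.17744630575180054), 15.010927200317383) 0.054167673135756836
slot 2290 [[-0.04260831  0.02975537]
 [ 0.00955526  0.06807169]] 0.06328378650554808
top0 panel ((0.3896256685256958, 0.0827363133430481), (0.15152503550052643, 0.9797661900520325), 19.78856086730957) 0.05356477284495556
slot 290 [[-0.04817402  0.03197834]
 [ 0.00966673  0.06926553]] 0.06278820526153192
[ 0.49916735 -0.24393764  0.12904755]
```

Call:
move_arm:
  deltas:
    - [[0, 0, 0], [0.01, -0.01, -0.4], 1]
    - [[0, 0, 0], [0.01, -0.01, -0.64], 1]
    - [[0, 0, 0], [0.01, -0.01, -0.68], 1]
    - [[0, 0, 0], [0.01, -0.01, -0.715], 1]
    - [[0, 0, 0], [0.01, -0.01, -0.715], 1]
    - [[0, 0, 0], [0.01, -0.01, -0.715], 1]

```text
time: 2.52
tool_pos: [0.5033, -0.2449, 0.0611]
tcp_rot: [3.113, 0.409, 0.003]
wrist_force: [0.3, -0.7, 1.3]
width: -0.005
```

Call:
move_arm:
  deltas:
    - [[0, 0, 0], [0, 0, -0.02], 1]
    - [[0, 0, 0], [0, 0, -0.02], 1]
    - [[0, 0, 0], [0, 0, -0.02], 1]

```text
time: 2.9
tool_pos: [0.5033, -0.2447, 0.0585]
tcp_rot: [3.114, 0.41, 0.002]
wrist_force: [1.6, -1.3, 3.5]
width: 0.002
```

Call:
move_arm:
  deltas:
    - [[0, 0, 0], [0, 0, -0.01], 1]
    - [[0, 0, 0], [-0.03, -0.008, -0.012], 1]
    - [[0, 0, 0], [-0.07, -0.019, -0.012], 1]
    - [[0, 0, 0], [-0.11, -0.03, -0.012], 1]
    - [[0, 0, 0], [-0.15, -0.04, -0.012], 1]
    - [[0, 0, 0], [-0.19, -0.051, -0.012], 1]
    - [[0, 0, 0], [-0.213, -0.057, -0.012], 1]
    - [[0, 0, 0], [-0.213, -0.057, -0.012], 1]

```text
time: 3.9
tool_pos: [0.4813, -0.2506, 0.0571]
tcp_rot: [3.114, 0.409, 0.001]
wrist_force: [0.1, -2.2, 5.4]
width: 0.001
```

Call:
move_arm:
  deltas:
    - [[0, 0, 0], [0, 0, 0.12], 1]
    - [[0, 0, 0], [0.1, 0.028, 0.15], 1]
    - [[0, 0, 0], [0.213, 0.057, 0.12], 1]
    - [[0, 0, 0], [0.213, 0.057, 0.05], 1]
    - [[0, 0, 0], [0.213, 0.057, 0.0], 1]
    - [[0, 0, 0], [0.213, 0.057, 0], 1]
    - [[0, 0, 0], [0.17, 0.046, 0], 1]
    - [[0, 0, 0], [0.13, 0.035, 0], 1]
    - [[0, 0, 0], [0.09, 0.024, 0], 1]
    - [[0, 0, 0], [0.05, 0.013, 0], 1]
    - [[0, 0, 0], [0.01, 0.003, 0], 1]
    - [[0, 0, 0], [0, 0, 0], 1]
    - [[0, 0, 0], [0, 0, 0], 1]

```text
time: 5.52
tool_pos: [0.4811, -0.2499, 0.0569]
tcp_rot: [-3.115, -0.409, -0.0]
wrist_force: [-0.7, 1.2, 7.1]
width: -0.001
```

```bash
cat >> h.py <<'E'
def dial(c=(.5245,-.2917),a=.262,name='wrist'):
    "rectified top-face view, 0.25 mm/px, panel x up, y left"
    p,d,ci=grab(name); K,R,t=(np.array(ci[k]) for k in 'KRt')
    x,y=np.mgrid[.075:-.075:-.00025,.095:-.095:-.00025][:]
    X=np.array([np.cos(a),np.sin(a)]);Y=np.array([-X[1],X[0]])
    P=np.concatenate([np.array(c)+x[...,None]*X+y[...,None]*Y,np.full(x.shape+(1,),.055)],-1)
    q=P@R.T+t; q=q@K.T; m=(q[...,:2]/q[...,2:]).astype(np.float32)
    return cv2.remap(p,m,None,cv2.INTER_CUBIC)
E
python3 - <<'E'
from h import *
print(status.read_state()['wrist_force']); save(dial(),'d1.png')
E
```

```text
[-0.70132969  1.23549484  7.08194705]
```

View pics/d1.png

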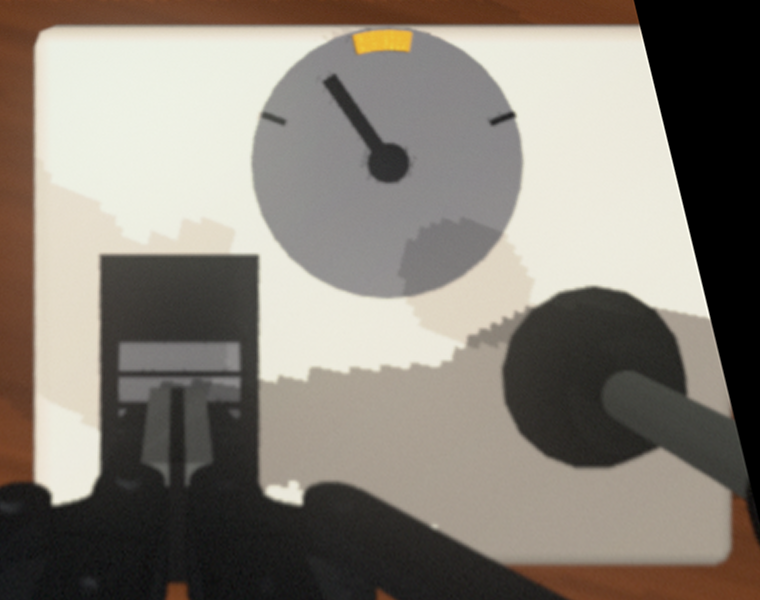

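The rectified panel view shows the pointer at (332,78), about 0.63 rad above the left tick at (273,118). Each stroke gives about 0.78 rad, so I'll do two more to reach the stop.

Call:
move_arm:
  deltas:
    - [[0, 0, 0], [0, 0, 0.12], 1]
    - [[0, 0, 0], [0.1, 0.028, 0.15], 1]
    - [[0, 0, 0], [0.213, 0.057, 0.12], 1]
    - [[0, 0, 0], [0.213, 0.057, 0.05], 1]
    - [[0, 0, 0], [0.213, 0.057, 0.0], 1]
    - [[0, 0, 0], [0.213, 0.057, 0], 1]
    - [[0, 0, 0], [0.17, 0.046, 0], 1]
    - [[0, 0, 0], [0.13, 0.035, 0], 1]
    - [[0, 0, 0], [0.09, 0.024, 0], 1]
    - [[0, 0, 0], [0.05, 0.013, 0], 1]
    - [[0, 0, 0], [0.01, 0.003, 0], 1]
    - [[0, 0, 0], [0, 0, 0], 1]

```text
time: 7.08
tool_pos: [0.4829, -0.2504, 0.0576]
tcp_rot: [3.114, 0.408, 0.006]
wrist_force: [3.0, 1.0, 4.3]
width: 0.001
```

Call:
move_arm:
  deltas:
    - [[0, 0, 0], [0, 0, 0.12], 1]
    - [[0, 0, 0], [0.1, 0.028, 0.15], 1]
    - [[0, 0, 0], [0.213, 0.057, 0.12], 1]
    - [[0, 0, 0], [0.213, 0.057, 0.05], 1]
    - [[0, 0, 0], [0.213, 0.057, 0.0], 1]
    - [[0, 0, 0], [0.213, 0.057, 0], 1]
    - [[0, 0, 0], [0.17, 0.046, 0], 1]
    - [[0, 0, 0], [0.13, 0.035, 0], 1]
    - [[0, 0, 0], [0.09, 0.024, 0], 1]
    - [[0, 0, 0], [0.05, 0.013, 0], 1]
    - [[0, 0, 0], [0.01, 0.003, 0], 1]
    - [[0, 0, 0], [0, 0, 0], 1]

```text
time: 8.57
tool_pos: [0.4829, -0.2506, 0.0577]
tcp_rot: [3.113, 0.408, 0.006]
wrist_force: [3.6, 0.3, 5.1]
width: -0.003
```

Call:
move_arm:
  deltas:
    - [[0, 0, 0], [-0.1, -0.03, 0.1], 0.62]
    - [[0, 0, 0], [-0.3, -0.1, 0.6], 0.62]
    - [[0, 0, 0], [-0.4, -0.3, 1.0], 0.62]
    - [[0, 0, 0], [-0.4, -0.3, 1.0], 0.62]
    - [[0, 0, 0], [-0.4, -0.3, 1.0], 0.62]

```text
time: 9.2
tool_pos: [0.4399, -0.2794, 0.1556]
tcp_rot: [-3.113, -0.408, 0.002]
wrist_force: [0.3, 0.0, 0.0]
width: 0.193
```

Run:
```python
from h import *
s=status.read_state();print(s['tool_pos'],s['width'],s['wrist_force']); r=dial();save(r,'d2.png')
g=r[20:305,250:525].min(-1); yy,xx=np.nonzero(g<70); q=np.hypot(xx-137,yy-142); a=np.arctan2(142-yy,xx-137)[(q>30)&(q<100)]; print('pointer deg',np.degrees(np.median(a)),len(a))
```

```text
[ 0.43990239 -0.27943722  0.15563622] 0.19327184889213764 [0.27243364 0.01249926 0.03475797]
pointer deg 156.03751102542182 861
```

View pics/d2.png

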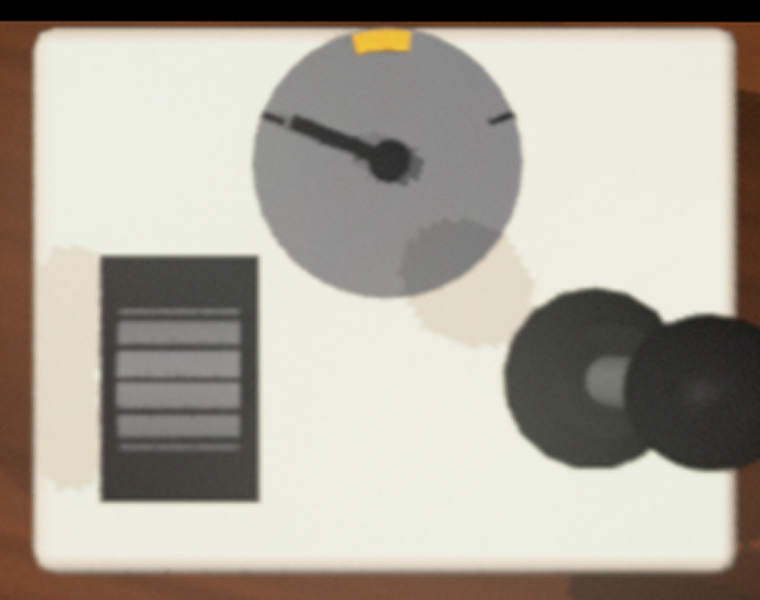

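The pointer rests on the left tick, so the fan is off. Next is the joystick: I'll come in behind the ball with a 16 mm finger gap so the ball nests in it.

Call:
move_arm:
  deltas:
    - [[0, 0, 0], [0.2, -0.4, 0], 0.62]
    - [[0, 0, 0], [0.4, -0.78, 0], 0.62]
    - [[0, 0, 0], [0.4, -0.78, -0.3], 0.62]
    - [[0, 0, 0], [0.4, -0.78, -0.486], 0.62]
    - [[0, 0, 0], [0.4, -0.78, -0.486], 0.62]
    - [[0, 0, 0], [0.4, -0.78, -0.486], 0.62]

```text
time: 10.0
tool_pos: [0.4811, -0.3574, 0.108]
tcp_rot: [-3.114, -0.411, 0.0]
wrist_force: [-1.3, 0.2, 0.6]
width: 0.19
```

Call:
move_arm:
  deltas:
    - [[0, 0, 0], [0.05, 0.013, 0], 0.62]
    - [[0, 0, 0], [0.1, 0.027, 0], 0.62]
    - [[0, 0, 0], [0.15, 0.04, 0], 0.62]
    - [[0, 0, 0], [0.18, 0.048, 0], 0.62]
    - [[0, 0, 0], [0.18, 0.048, 0], 0.62]
    - [[0, 0, 0], [0.18, 0.048, 0], 0.62]

```text
time: 10.75
tool_pos: [0.4991, -0.3532, 0.1079]
tcp_rot: [-3.115, -0.41, 0.0]
wrist_force: [-0.8, 0.1, 0.3]
width: 0.189
```

Run:
```python
from h import *
s=status.read_state();print(s['tool_pos'],s['width'],s['wrist_force']); p,d,ci=grab('wrist');save(p[100:,200:],'j1.png')
```

```text
[ 0.49905422 -0.35315185  0.107905  ] 0.18906216304725404 [-0.83088495  0.10488048  0.25969976]
```

View pics/j1.png

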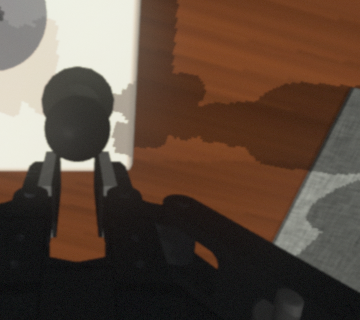

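The ball sits centred between the fingers at (77,130) in the crop, so I'll push.

Call:
move_arm:
  deltas:
    - [[0, 0, 0], [0.04, 0.011, 0], 0.62]
    - [[0, 0, 0], [0.08, 0.021, 0], 0.62]
    - [[0, 0, 0], [0.12, 0.032, 0], 0.62]
    - [[0, 0, 0], [0.16, 0.043, 0], 0.62]
    - [[0, 0, 0], [0.195, 0.052, 0], 0.62]
    - [[0, 0, 0], [0.195, 0.052, 0], 0.62]
    - [[0, 0, 0], [0.195, 0.052, 0], 0.62]

```text
time: 11.68
tool_pos: [0.5182, -0.3478, 0.1075]
tcp_rot: [-3.114, -0.41, 0.001]
wrist_force: [-3.2, -0.9, -2.1]
width: 0.193
```

Run:
```python
from h import *
s=status.read_state();print(s['tool_pos'],s['width'],s['wrist_force'])
p,d,ci=grab('wrist');W=cloud(d,ci); c=np.array([.5248,-.2929]);a=.262;X=np.array([np.cos(a),np.sin(a)]);Y=np.array([-X[1],X[0]])
l=np.stack([(W[...,:2]-c)@X,(W[...,:2]-c)@Y],-1)
m=(W[...,2]>.105)&(W[...,2]<.14)&(abs(l[...,1]+.052)<.03)&(abs(l[...,0])<.05);m[:, :]&=p.max(-1)<110
print(m.sum(),np.percentile(l[m],[1,50,99],axis=0)); save(cv2.resize(p[100:320,180:400],None,fx=2,fy=2),'j2.png')
```

```text
[ 0.51817963 -0.3478003   0.10750823] 0.19268331216345186 [-3.22528453 -0.87556818 -2.13089766]
5073 [[-0.02735414 -0.07254471]
 [-0.00069427 -0.05211384]
 [ 0.0165676  -0.03190229]]
```

View pics/j2.png

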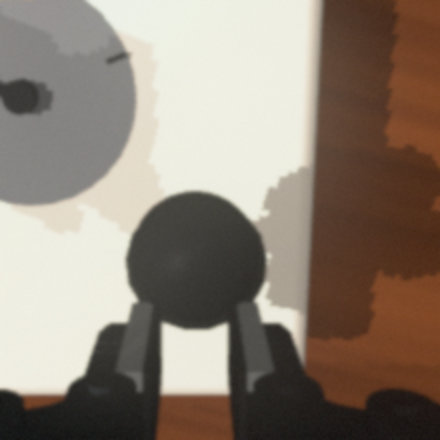

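The horizontal force is 3.3 N and the ball is about 22 mm forward, roughly 0.38 rad and straight. I'll hold it there, then back off.

Call:
move_arm:
  deltas:
    - [[0, 0, 0], [0.012, 0.003, 0], 0.62]
    - [[0, 0, 0], [0.012, 0.003, 0], 0.62]
    - [[0, 0, 0], [0.012, 0.003, 0], 0.62]
    - [[0, 0, 0], [0.012, 0.003, 0], 0.62]
    - [[0, 0, 0], [0.012, 0.003, 0], 0.62]
    - [[0, 0, 0], [0.012, 0.003, 0], 0.62]
    - [[0, 0, 0], [0.012, 0.003, 0], 0.62]
    - [[0, 0, 0], [0.012, 0.003, 0], 0.62]
    - [[0, 0, 0], [0.012, 0.003, 0], 0.62]
    - [[0, 0, 0], [0.012, 0.003, 0], 0.62]
    - [[0, 0, 0], [0.012, 0.003, 0], 0.62]
    - [[0, 0, 0], [0.012, 0.003, 0], 0.62]
    - [[0, 0, 0], [0.012, 0.003, 0], 0.62]
    - [[0, 0, 0], [0.012, 0.003, 0], 0.62]
    - [[0, 0, 0], [0.012, 0.003, 0], 0.62]
    - [[0, 0, 0], [0.012, 0.003, 0], 0.62]

```text
time: 13.72
tool_pos: [0.5199, -0.3477, 0.108]
tcp_rot: [3.115, 0.41, 0.0]
wrist_force: [-4.3, -0.0, -2.8]
width: 0.191
```

Call:
move_arm:
  deltas:
    - [[0, 0, 0], [-0.1, -0.027, 0], 0.62]
    - [[0, 0, 0], [-0.25, -0.067, 0], 0.62]
    - [[0, 0, 0], [-0.4, -0.107, 0], 0.62]
    - [[0, 0, 0], [-0.5, -0.134, 0.3], 0.62]
    - [[0, 0, 0], [-0.5, -0.134, 0.9], -1]
    - [[0, 0, 0], [-0.5, 0.2, 1.0], -1]
    - [[0, 0, 0], [-0.5, 0.7, 1.0], -1]
    - [[0, 0, 0], [-0.5, 1.0, 1.0], -1]
    - [[0, 0, 0], [-0.5, 1.0, 1.0], -1]

```text
time: 14.85
tool_pos: [0.4695, -0.2463, 0.2085]
tcp_rot: [3.114, 0.413, 0.002]
wrist_force: [0.1, -0.2, 0.4]
width: 0.997
```

```bash
cat > find.py <<'E'
from h import *
def find():
    p,d,ci=grab('top'); W=cloud(d,ci); hsv=cv2.cvtColor(p,cv2.COLOR_RGB2HSV)
    # everything low outside the tray, on the table
    m=((W[...,2]>.006)&(W[...,2]<.024)&(W[...,0]>.33)&(W[...,0]<.8)&(abs(W[...,1])<.4)).astype(np.uint8)
    n,l,st,_=cv2.connectedComponentsWithStats(m)
    for k in range(1,n):
        if st[k,4]<150: continue
        q=W[l==k]; c,r=cv2.minEnclosingCircle(q[:,:2].astype(np.float32))
        print(np.round(c,4),'dia',round(2*r,4),'z',round(float(np.median(q[:,2])),4),'hsv',np.median(hsv[l==k],axis=0),'px',np.argwhere(l==k).mean(0).round()[::-1])
    g=(hsv[...,0]>60)&(hsv[...,0]<95)&(hsv[...,1]>90)&(W[...,0]>.5); 
    n,l,st,ce=cv2.connectedComponentsWithStats(g.astype(np.uint8)); 
    for k in range(1,n):
        if st[k,4]>100:
            q=W[l==k];q=q[~np.isnan(q[:,0])]; print('green',cv2.minEnclosingCircle(q[:,:2].astype(np.float32)),ce[k],np.nanmax(q[:,2]),np.nanmin(q[:,2]))
    np.savez('top1.npz',p=p,d=d,W=W); return p,d,ci,W
if __name__=='__main__':
    print(status.read_state()['tool_pos'],status.read_state()['tcp_rot']); p,d,ci,W=find()
    # dark circle on tray, at z=.008
    K,R,t=(np.array(ci[k]) for k in 'KRt')
    for z0,zs in((.0072,''),):
        s=p[185:270,95:180]; b=cv2.resize(s,None,fx=4,fy=4,interpolation=cv2.INTER_CUBIC)
        hc=cv2.HoughCircles(cv2.cvtColor(b,cv2.COLOR_RGB2GRAY),cv2.HOUGH_GRADIENT,1,20,param1=60,param2=20,minRadius=70,maxRadius=170); print(hc)
        for c in (hc[0][:3] if hc is not None else []):
            uv=np.r_[(c[:2]+.5)/4-.5+[95,185],1]; ray=R.T@np.linalg.inv(K)@uv; o=-R.T@t; print(o+ray*(.008-o[2])/ray[2])
E
python3 find.py
```

```text
[ 0.46946613 -0.24631682  0.20850353] [3.11397605e+00 4.12737506e-01 2.05781733e-03]
[0.6604 0.0558] dia 0.0686 z 0.0143 hsv [ 19. 126. 239.] px [237. 159.]
[ 0.6589 -0.045 ] dia 0.0641 z 0.011 hsv [ 60. 112. 159.] px [282. 160.]
[0.5035 0.2718] dia 0.1694 z 0.0079 hsv [ 18.   7. 241.] px [136. 226.]
[0.553  0.0586] dia 0.0678 z 0.0146 hsv [ 17. 131. 228.] px [234. 206.]
[ 0.5433 -0.0583] dia 0.0541 z 0.0145 hsv [ 16. 146. 238.] px [287. 212.]
[0.4207 0.0637] dia 0.054 z 0.0145 hsv [ 19. 137. 245.] px [229. 266.]
[0.353  0.1578] dia 0.054 z 0.0146 hsv [  2. 225. 246.] px [185. 296.]
[ 0.3442 -0.0492] dia 0.0536 z 0.0145 hsv [109. 186. 239.] px [280. 302.]
[0.3324 0.2789] dia 0.0529 z 0.0147 hsv [143. 140. 199.] px [128. 301.]
green ((0.6561447978019714, -0.047017477452754974), 0.029827672988176346) [283.28706625 161.96529968] 0.026355485263375677 -0.0001131782898867202
green ((0.5039962530136108, -0.22952796518802643), 0.03074052929878235) [447.45041322 197.38016529] 0.6002189300522809 0.5646071760669567
[[[169.5 167.5 156.3]
  [155.5 150.5 167.2]
  [203.5 161.5 116.5]
  [191.5 133.5 117.8]
  [194.5 181.5 117.8]
  [142.5 189.5 121.1]
  [145.5 132.5 114.7]
  [177.5 148.5 136.4]
  [149.5 170.5 137.1]
  [131.5 149.5 115.1]
  [172.5 190.5 124.6]
  [227.5 142.5 102.9]
  [166.5 130.5 109.1]]]
[0.50211041 0.27034044 0.008     ]
[0.51125645 0.27855602 0.008     ]
[0.50596965 0.25186544 0.008     ]
```

Every disc is still where it was. I'll pick the nearest wide disc at (0.553, 0.059) first, starting from above with a wrist look.

Call:
move_arm:
  deltas:
    - [[0, 0, 0], [0.28, 1, 0], -1]
    - [[0, 0, 0], [0.28, 1, 0], -1]
    - [[0, 0, 0], [0.28, 1, 0], -1]

```text
time: 15.28
tool_pos: [0.4986, -0.1469, 0.2082]
tcp_rot: [3.114, 0.413, 0.001]
wrist_force: [0.1, -0.6, 0.1]
width: 1.004
```

Call:
move_arm:
  deltas:
    - [[0, 0, 0], [0.28, 1, 0], -1]
    - [[0, 0, 0], [0.28, 1, 0], -1]
    - [[0, 0, 0], [0.28, 1, 0], -1]

```text
time: 15.65
tool_pos: [0.5267, -0.0474, 0.2081]
tcp_rot: [3.114, 0.413, 0.001]
wrist_force: [-0.1, -0.1, -0.0]
width: 1.001
```

Call:
move_arm:
  deltas:
    - [[0, 0, 0], [0.14, 0.5, 0], -1]
    - [[0, 0, 0], [0.27, 1, -0.5], -1]
    - [[0, 0, 0], [0.27, 1, -1], -1]
    - [[0, 0, 0], [0.27, 1, -1], -1]
    - [[0, 0, 0], [0.27, 1, -1], -1]
    - [[0, 0, 0], [0.27, 1, -1], -1]

```text
time: 16.4
tool_pos: [0.5552, 0.0511, 0.111]
tcp_rot: [3.114, 0.407, 0.008]
wrist_force: [-0.1, -0.2, -0.0]
width: 1.0
```

```bash
cat > wl.py <<'E'
from h import *
import sys
def wl(zlo,zhi,dia,save_as=None):
    s=status.read_state(); p,d,ci=grab('wrist'); W=cloud(d,ci)
    if save_as: save(p,save_as)
    m=((W[...,2]>zlo)&(W[...,2]<zhi)).astype(np.uint8); n,l,st,ce=cv2.connectedComponentsWithStats(m)
    print('tcp',s['tool_pos'].round(4),'rot',s['tcp_rot'].round(3),'F',s['wrist_force'].round(1))
    for k in range(1,n):
        if st[k,4]<400: continue
        q=W[l==k]; (c,r)=cv2.minEnclosingCircle(q[:,:2].astype(np.float32))
        if abs(2*r-dia)<.015: print('c',np.round(c,4),'dia',round(2*r,4),'z',np.median(q[:,2]).round(4),'px',ce[k].round(),'delta',np.round((np.array(c)-s['tool_pos'][:2])*10,3))
wl(*map(float,sys.argv[1:4]),*sys.argv[4:])
E
python3 wl.py .008 .025 .068 d_w2.png
```

```text
tcp [0.5552 0.0511 0.111 ] rot [3.114 0.407 0.008] F [-0.1 -0.2 -0. ]
c [0.6623 0.0545] dia 0.0681 z 0.0152 px [310.  69.] delta [1.071 0.034]
c [ 0.6612 -0.0465] dia 0.0645 z 0.0221 px [451. 110.] delta [ 1.06  -0.976]
c [0.555  0.0573] dia 0.0682 z 0.0152 px [268. 212.] delta [-0.002  0.062]
c [ 0.5453 -0.0596] dia 0.0545 z 0.0152 px [406. 253.] delta [-0.099 -1.108]
c [ 0.5393 -0.1979] dia 0.0632 z 0.0148 px [552. 310.] delta [-0.16 -2.49]
c [0.4236 0.0625] dia 0.0545 z 0.0151 px [224. 342.] delta [-1.317  0.114]
```

View pics/d_w2.png

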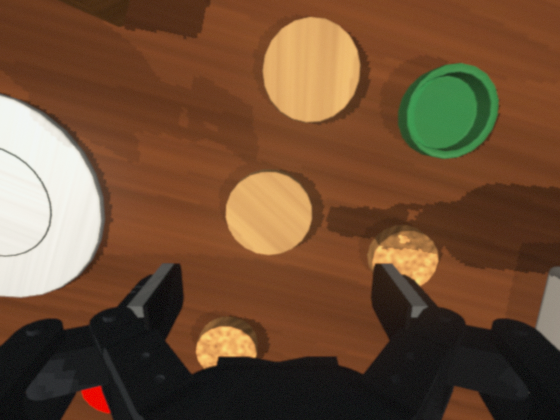

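The wrist view shows the wide disc centred at (268,212) between the open fingers. The other discs and the bowl are clear of them. I'll descend in two stages.

Call:
move_arm:
  deltas:
    - [[0, 0, 0], [0, 0.062, -0.3], -1]
    - [[0, 0, 0], [0, 0.062, -0.7], -1]
    - [[0, 0, 0], [0, 0.062, -0.8], -1]
    - [[0, 0, 0], [0, 0.062, -0.8], -1]
    - [[0, 0, 0], [0, 0.062, -0.8], -1]
    - [[0, 0, 0], [0, 0.062, -0.8], -1]

```text
time: 17.2
tool_pos: [0.5543, 0.0586, 0.0297]
tcp_rot: [3.115, 0.41, 0.005]
wrist_force: [0.2, 0.1, 0.3]
width: 1.003
```

```bash
python3 wl.py .008 .025 .068
```

```text
tcp [0.5543 0.0586 0.0297] rot [3.115 0.41  0.005] F [0.2 0.1 0.3]
c [0.6625 0.0544] dia 0.0682 z 0.0152 px [346.  55.] delta [ 1.082 -0.042]
c [ 0.6598 -0.0437] dia 0.0631 z 0.0216 px [511. 111.] delta [ 1.054 -1.023]
c [0.5551 0.0571] dia 0.0681 z 0.0152 px [278. 253.] delta [ 0.007 -0.015]
```

Call:
move_arm:
  deltas:
    - [[0, 0, 0], [0.007, -0.012, -0.25], -1]
    - [[0, 0, 0], [0.007, -0.012, -0.325], -1]
    - [[0, 0, 0], [0.007, -0.012, -0.325], -1]
    - [[0, 0, 0], [0.007, -0.012, -0.325], 1]
    - [[0, 0, 0], [0.007, -0.012, -0.325], 1]
    - [[0, 0, 0], [0.007, -0.012, -0.325], 1]
    - [[0, 0, 0], [0.007, -0.012, -0.325], 1]
    - [[0, 0, 0], [0.007, -0.012, -0.325], 1]
  grip_force: 50

```text
time: 18.25
tool_pos: [0.5548, 0.0575, -0.0032]
tcp_rot: [3.115, 0.41, 0.004]
wrist_force: [-0.8, 0.4, 6.0]
width: 0.772
```

Call:
move_arm:
  deltas:
    - [[0, 0, 0], [0, 0, 0.15], 1]
    - [[0, 0, 0], [0, 0, 0.4], 1]
    - [[0, 0, 0], [0, 0, 0.9], 1]
    - [[0, 0, 0], [-0.1, 0.3, 1], 1]
    - [[0, 0, 0], [-0.2, 0.7, 1], 1]
    - [[0, 0, 0], [-0.25, 1, 1], 1]
    - [[0, 0, 0], [-0.25, 1, 1], 1]

```text
time: 19.12
tool_pos: [0.528, 0.159, 0.0961]
tcp_rot: [-3.114, -0.414, -0.0]
wrist_force: [-0.3, -0.1, -0.5]
width: 0.77
```

Call:
move_arm:
  deltas:
    - [[0, 0, 0], [-0.12, 0.6, 0], 1]
    - [[0, 0, 0], [-0.245, 1, 0], 1]
    - [[0, 0, 0], [-0.245, 1, 0], 1]
    - [[0, 0, 0], [-0.245, 1, 0], 1]
    - [[0, 0, 0], [-0.245, 1, 0], 1]

```text
time: 19.75
tool_pos: [0.5044, 0.256, 0.0954]
tcp_rot: [3.115, 0.407, -0.0]
wrist_force: [-0.1, 0.4, -1.4]
width: 0.768
```

```bash
cat > tray.py <<'E'
from h import *
s=status.read_state(); p,d,ci=grab('wrist'); W=cloud(d,ci); save(p,'tray1.png')
m=(W[...,2]>.0035)&(W[...,2]<.012)&(p.min(-1)>150)
n,l,st,ce=cv2.connectedComponentsWithStats(m.astype(np.uint8)); k=1+np.argmax(st[1:,4]); mm=(l==k).astype(np.uint8)
cs,_=cv2.findContours(mm,cv2.RETR_EXTERNAL,cv2.CHAIN_APPROX_NONE); c=max(cs,key=len)[:,0]
def proj(uv,z):
    K,R,t=(np.array(ci[k]) for k in 'KRt'); o=-R.T@t
    r=(np.c_[uv,np.ones(len(uv))]@np.linalg.inv(K).T)@R; return (o+r*((z-o[2])/r[:,2])[:,None])[:,:2]
def fit(q,r0):
    best=None; rng=np.random.default_rng(0)
    for _ in range(1500):
        a=q[rng.choice(len(q),3,False)]; A=np.c_[2*a,np.ones(3)]
        if abs(np.linalg.det(A))<1e-5: continue
        x=np.linalg.solve(A,(a**2).sum(1)); r=np.sqrt(max(x[2]+x[0]**2+x[1]**2,0))
        if abs(r-r0)>.004: continue
        i=abs(np.hypot(*(q-x[:2]).T)-r)<.0008
        if best is None or i.sum()>best[0]: best=(i.sum(),x[:2],r)
    return best
print('tcp',s['tool_pos'],s['tcp_rot'],s['width'],'top z',np.median(W[l==k][:,2]))
print('rim',fit(proj(c,.008),.085))
g=cv2.cvtColor(p,cv2.COLOR_RGB2GRAY); bh=cv2.morphologyEx(g,cv2.MORPH_BLACKHAT,np.ones((7,7))); f=cv2.morphologyEx(mm,cv2.MORPH_CLOSE,np.ones((7,7))); f=cv2.erode(f,np.ones((9,9)))
v,u=np.nonzero((bh>25)&(f>0)); print(len(v)); print('line',fit(proj(np.c_[u,v],.008),.046) if len(v)>10 else None)
E
python3 tray.py
```

```text
tcp [0.50437451 0.25599932 0.0954334 ] [ 3.11456309e+00  4.07423478e-01 -3.73881763e-04] 0.7682701596658339 top z 0.007331619723604087
rim (np.int64(428), array([0.50694924, 0.27137532]), np.float64(0.08274141277318624))
584
line (np.int64(483), array([0.50630333, 0.27089408]), np.float64(0.04503512490288164))
```

View pics/tray1.png

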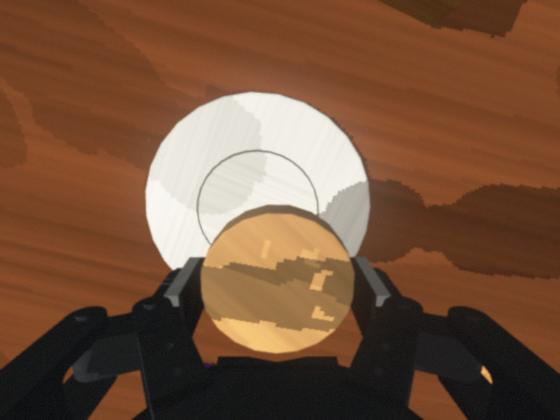

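Call:
move_arm:
  deltas:
    - [[0, 0, 0], [0.014, 0.146, 0], 1]
    - [[0, 0, 0], [0.014, 0.146, -0.4], 1]
    - [[0, 0, 0], [0.014, 0.146, -0.75], 1]
    - [[0, 0, 0], [0.014, 0.146, -0.83], 1]
    - [[0, 0, 0], [0.014, 0.146, -0.83], 1]
    - [[0, 0, 0], [0.014, 0.146, -0.83], 1]
    - [[0, 0, 0], [0.014, 0.146, -0.83], 1]

```text
time: 20.68
tool_pos: [0.5068, 0.2726, 0.0141]
tcp_rot: [-3.114, -0.409, -0.004]
wrist_force: [-1.0, 0.6, 0.2]
width: 0.773
```

Call:
move_arm:
  deltas:
    - [[0, 0, 0], [-0.01, -0.02, -0.04], 1]
    - [[0, 0, 0], [-0.01, -0.02, -0.08], 1]
    - [[0, 0, 0], [-0.01, -0.02, -0.08], 1]
    - [[0, 0, 0], [-0.01, -0.02, -0.08], 1]

```text
time: 21.18
tool_pos: [0.5045, 0.2698, 0.0048]
tcp_rot: [3.115, 0.41, -0.0]
wrist_force: [-2.6, -2.3, 4.8]
width: 0.776
```

Call:
move_arm:
  deltas:
    - [[0, 0, 0], [0.013, 0.008, 0.005], 1]
    - [[0, 0, 0], [0.013, 0.008, 0.005], 1]
    - [[0, 0, 0], [0.013, 0.008, 0.005], 1]

```text
time: 21.55
tool_pos: [0.5059, 0.2709, 0.0049]
tcp_rot: [-3.115, -0.41, -0.001]
wrist_force: [-0.0, -1.4, 1.2]
width: 0.775
```

Call:
move_arm:
  deltas:
    - [[0, 0, 0], [0, 0, 0], -1]
    - [[0, 0, 0], [0, 0, 0], -1]
    - [[0, 0, 0], [0, 0, 0], -1]
    - [[0, 0, 0], [0, 0, 0.3], -1]
    - [[0, 0, 0], [0, 0, 0.8], -1]
    - [[0, 0, 0], [0, 0, 0.9], -1]
    - [[0, 0, 0], [0, -0.2, 0.9], -1]
    - [[0, 0, 0], [0, -0.2, 0.9], -1]
    - [[0, 0, 0], [0, -0.2, 0.9], -1]

```text
time: 22.68
tool_pos: [0.5045, 0.2497, 0.0931]
tcp_rot: [3.114, 0.408, -0.005]
wrist_force: [0.2, 0.4, -0.3]
width: 1.001
```

```bash
python3 wl.py .016 .034 .068; python3 tray.py; python3 find.py | head -8
```

```text
tcp [0.5045 0.2497 0.0931] rot [ 3.114  0.408 -0.005] F [ 0.2  0.4 -0.3]
c [0.5067 0.2705] dia 0.0681 z 0.0232 px [248. 212.] delta [0.022 0.208]
tcp [0.50473953 0.25002557 0.0933621 ] [ 3.11433436  0.40840197 -0.00429345] 0.9992148178436789 top z 0.0072599656238746015
rim (np.int64(597), array([0.50672459, 0.27117388]), np.float64(0.08297995866049127))
909
line (np.int64(748), array([0.50606037, 0.27084369]), np.float64(0.04503076492351412))
[0.50503903 0.25031754 0.0936871 ] [ 3.1143858   0.40894849 -0.00332448]
[0.6597 0.0561] dia 0.0684 z 0.0144 hsv [ 21. 120. 244.] px [237. 159.]
[ 0.6591 -0.0452] dia 0.0641 z 0.0108 hsv [ 61. 113. 169.] px [282. 160.]
[0.5042 0.2697] dia 0.1685 z 0.0082 hsv [ 19.   4. 246.] px [149. 229.]
[ 0.5432 -0.0584] dia 0.054 z 0.0145 hsv [ 15. 150. 204.] px [287. 212.]
[0.42   0.0624] dia 0.0558 z 0.0146 hsv [ 22. 130. 247.] px [229. 266.]
[0.3528 0.1578] dia 0.054 z 0.0145 hsv [  2. 222. 247.] px [185. 296.]
[ 0.344  -0.0492] dia 0.0533 z 0.0146 hsv [108. 183. 243.] px [280. 302.]
```

The first wide disc is 0.6 mm off the circle's centre. Next is the second wide disc.

Call:
move_arm:
  deltas:
    - [[0, 0, 0], [0.3, -0.5, 0], -1]
    - [[0, 0, 0], [0.6, -1, 0], -1]
    - [[0, 0, 0], [0.6, -1, 0], -1]

```text
time: 23.2
tool_pos: [0.5677, 0.148, 0.0949]
tcp_rot: [3.115, 0.403, 0.001]
wrist_force: [0.2, 0.8, -0.2]
width: 0.998
```

Call:
move_arm:
  deltas:
    - [[0, 0, 0], [0.48, -0.48, 0], -1]
    - [[0, 0, 0], [0.97, -0.96, 0], -1]
    - [[0, 0, 0], [0.97, -0.96, 0], -1]
    - [[0, 0, 0], [0.97, -0.96, -0.4], -1]
    - [[0, 0, 0], [0.97, -0.96, -0.65], -1]
    - [[0, 0, 0], [0.97, -0.96, -0.65], -1]
    - [[0, 0, 0], [0.97, -0.96, -0.65], -1]
    - [[0, 0, 0], [0.97, -0.96, -0.65], -1]

```text
time: 24.2
tool_pos: [0.664, 0.0554, 0.0319]
tcp_rot: [3.114, 0.411, 0.005]
wrist_force: [-0.1, 0.1, 0.4]
width: 0.998
```

```bash
python3 wl.py .008 .025 .068
```

```text
tcp [0.664  0.0554 0.0319] rot [3.114 0.411 0.005] F [-0.1  0.1  0.4]
c [0.6625 0.0545] dia 0.0686 z 0.0152 px [276. 255.] delta [-0.016 -0.009]
c [ 0.6694 -0.0473] dia 0.0621 z 0.02 px [468. 280.] delta [ 0.053 -1.027]
```

Call:
move_arm:
  deltas:
    - [[0, 0, 0], [-0.016, -0.009, -0.25], -1]
    - [[0, 0, 0], [-0.016, -0.009, -0.342], -1]
    - [[0, 0, 0], [-0.016, -0.009, -0.342], -1]
    - [[0, 0, 0], [-0.016, -0.009, -0.342], 1]
    - [[0, 0, 0], [-0.016, -0.009, -0.342], 1]
    - [[0, 0, 0], [-0.016, -0.009, -0.342], 1]
    - [[0, 0, 0], [-0.016, -0.009, -0.342], 1]
    - [[0, 0, 0], [-0.016, -0.009, -0.342], 1]
  grip_force: 50

```text
time: 25.25
tool_pos: [0.6626, 0.0539, -0.0026]
tcp_rot: [3.114, 0.41, 0.005]
wrist_force: [-0.5, 0.1, 5.8]
width: 0.774
```

Call:
move_arm:
  deltas:
    - [[0, 0, 0], [0, 0, 0.15], 1]
    - [[0, 0, 0], [0, 0, 0.4], 1]
    - [[0, 0, 0], [0, 0, 0.9], 1]
    - [[0, 0, 0], [-0.3, 0.2, 1], 1]
    - [[0, 0, 0], [-0.7, 0.6, 1], 1]
    - [[0, 0, 0], [-0.9, 1, 1], 1]
    - [[0, 0, 0], [-0.9, 1, 1], 1]
    - [[0, 0, 0], [-0.9, 1, 1], 1]

```text
time: 26.25
tool_pos: [0.5713, 0.1537, 0.0961]
tcp_rot: [3.114, 0.411, 0.001]
wrist_force: [-0.2, 0.8, -1.8]
width: 0.772
```

Call:
move_arm:
  deltas:
    - [[0, 0, 0], [-0.3, 0.6, 0], 1]
    - [[0, 0, 0], [-0.66, 1, 0], 1]
    - [[0, 0, 0], [-0.66, 1, 0], 1]
    - [[0, 0, 0], [-0.66, 1, 0], 1]
    - [[0, 0, 0], [-0.66, 1, 0], 1]
    - [[0, 0, 0], [-0.66, 1, 0], 1]

```text
time: 27.0
tool_pos: [0.5062, 0.2528, 0.0958]
tcp_rot: [3.115, 0.406, 0.0]
wrist_force: [0.1, 0.5, -1.4]
width: 0.766
```

```bash
python3 wl.py .016 .034 .068;python3 find.py | head -8
```

```text
tcp [0.5062 0.2528 0.0958] rot [3.115 0.406 0.   ] F [ 0.1  0.5 -1.4]
c [0.5068 0.2706] dia 0.0678 z 0.0232 px [244. 196.] delta [0.007 0.179]
[0.50594265 0.25290828 0.09577141] [3.11500226e+00 4.06976646e-01 1.52791255e-04]
[ 0.6588 -0.0447] dia 0.0647 z 0.0099 hsv [ 62. 116. 170.] px [282. 160.]
[0.5038 0.2713] dia 0.1681 z 0.0079 hsv [ 17.   3. 246.] px [150. 229.]
[ 0.5432 -0.0582] dia 0.0542 z 0.0146 hsv [ 15. 150. 206.] px [287. 212.]
[0.4208 0.0636] dia 0.0538 z 0.0147 hsv [ 22. 130. 247.] px [229. 266.]
[0.3527 0.1578] dia 0.0539 z 0.0146 hsv [  2. 222. 247.] px [185. 296.]
[ 0.344  -0.0491] dia 0.0533 z 0.0146 hsv [108. 183. 244.] px [280. 302.]
green ((0.6590451002120972, -0.04583282023668289), 0.03078809753060341) [282.7826087  160.91718427] 0.028173086958976617 0.0012973927835598733
```

Call:
move_arm:
  deltas:
    - [[0, 0, 0], [0.004, 0.17, 0], 1]
    - [[0, 0, 0], [0.004, 0.17, -0.4], 1]
    - [[0, 0, 0], [0.004, 0.17, -0.66], 1]
    - [[0, 0, 0], [0.004, 0.17, -0.66], 1]
    - [[0, 0, 0], [0.004, 0.17, -0.66], 1]
    - [[0, 0, 0], [0.004, 0.17, -0.66], 1]
    - [[0, 0, 0], [0.004, 0.17, -0.66], 1]

```text
time: 27.98
tool_pos: [0.5066, 0.2714, 0.0311]
tcp_rot: [-3.114, -0.409, -0.004]
wrist_force: [0.3, 0.9, -0.2]
width: 0.776
```

Call:
move_arm:
  deltas:
    - [[0, 0, 0], [0, 0, -0.05], 1]
    - [[0, 0, 0], [0, 0, -0.09], 1]
    - [[0, 0, 0], [0, 0, -0.09], 1]
    - [[0, 0, 0], [0, 0, -0.09], 1]

```text
time: 28.48
tool_pos: [0.5056, 0.2708, 0.0213]
tcp_rot: [3.115, 0.41, -0.0]
wrist_force: [-0.8, -0.8, 5.7]
width: 0.77
```

Contact is at the expected height. I'll nudge 1 mm in x, release, and look.

Call:
move_arm:
  deltas:
    - [[0, 0, 0], [0.01, 0, 0.005], 1]
    - [[0, 0, 0], [0.01, 0, 0.005], 1]
    - [[0, 0, 0], [0.01, 0, 0.005], -1]
    - [[0, 0, 0], [0.01, 0, 0.005], -1]
    - [[0, 0, 0], [0.01, 0, 0.005], -1]
    - [[0, 0, 0], [0.01, 0, 0.3], -1]
    - [[0, 0, 0], [0.01, 0, 0.8], -1]
    - [[0, 0, 0], [0, -0.2, 0.8], -1]
    - [[0, 0, 0], [0, -0.2, 0.8], -1]
    - [[0, 0, 0], [0, -0.2, 0.8], -1]
    - [[0, 0, 0], [0, -0.2, 0.8], -1]

```text
time: 29.85
tool_pos: [0.5047, 0.2507, 0.0993]
tcp_rot: [3.114, 0.41, -0.004]
wrist_force: [-0.0, -0.4, 1.1]
width: 0.996
```

```bash
python3 wl.py .030 .045 .068; python3 wl.py .008 .025 .054;python3 find.py | head -8
```

```text
tcp [0.5047 0.2507 0.0993] rot [ 3.114  0.41  -0.004] F [-0.  -0.4  1.1]
c [0.5074 0.2706] dia 0.0684 z 0.0392 px [248. 216.] delta [0.027 0.2  ]
tcp [0.5048 0.2508 0.0996] rot [ 3.114e+00  4.100e-01 -3.000e-03] F [ 0.4  0.8 -0.5]
[0.50497609 0.2508961  0.09975897] [ 3.11433873e+00  4.09991245e-01 -2.66713347e-03]
[ 0.6588 -0.0453] dia 0.0641 z 0.0111 hsv [ 62. 116. 170.] px [282. 160.]
[0.5038 0.2718] dia 0.169 z 0.0079 hsv [ 17.   3. 246.] px [149. 228.]
[ 0.543  -0.0582] dia 0.0537 z 0.0145 hsv [ 15. 150. 205.] px [287. 212.]
[0.4208 0.0634] dia 0.0538 z 0.0146 hsv [ 22. 130. 247.] px [229. 266.]
[0.3529 0.1578] dia 0.0539 z 0.0144 hsv [  3. 223. 247.] px [185. 296.]
[ 0.3442 -0.0491] dia 0.0535 z 0.0146 hsv [108. 183. 244.] px [280. 302.]
green ((0.6586846113204956, -0.04550590366125107), 0.03106513060629368) [282.57317073 160.71138211] 0.028805607126478804 0.00016750076723649778
```

Two wide discs are down. Now the narrow cork disc at (0.423, 0.0625).

Call:
move_arm:
  deltas:
    - [[0, 0, 0], [-0.2, -0.5, 0], -1]
    - [[0, 0, 0], [-0.4, -1, 0], -1]
    - [[0, 0, 0], [-0.4, -1, 0], -1]

```text
time: 30.38
tool_pos: [0.4633, 0.1484, 0.0998]
tcp_rot: [3.114, 0.405, -0.005]
wrist_force: [0.4, -0.1, -0.8]
width: 0.996
```

Call:
move_arm:
  deltas:
    - [[0, 0, 0], [-0.2, -0.45, 0], -1]
    - [[0, 0, 0], [-0.43, -0.88, 0], -1]
    - [[0, 0, 0], [-0.43, -0.88, 0], -1]
    - [[0, 0, 0], [-0.43, -0.88, -0.4], -1]
    - [[0, 0, 0], [-0.43, -0.88, -0.7], -1]
    - [[0, 0, 0], [-0.43, -0.88, -0.7], -1]
    - [[0, 0, 0], [-0.43, -0.88, -0.7], -1]
    - [[0, 0, 0], [-0.43, -0.88, -0.7], -1]

```text
time: 31.38
tool_pos: [0.4244, 0.0634, 0.0323]
tcp_rot: [3.115, 0.41, 0.005]
wrist_force: [-0.7, -0.9, 0.1]
width: 0.996
```

```bash
python3 wl.py .008 .025 .054 n2.png
```

```text
tcp [0.4244 0.0634 0.0323] rot [3.115 0.41  0.005] F [-0.7 -0.9  0.1]
c [ 0.5398 -0.0501] dia 0.0487 z 0.0146 px [546.  98.] delta [ 1.154 -1.134]
c [0.4226 0.062 ] dia 0.0543 z 0.0152 px [277. 256.] delta [-0.017 -0.013]
c [0.3644 0.1616] dia 0.0494 z 0.0151 px [ 82. 301.] delta [-0.6    0.983]
```

View pics/n2.png

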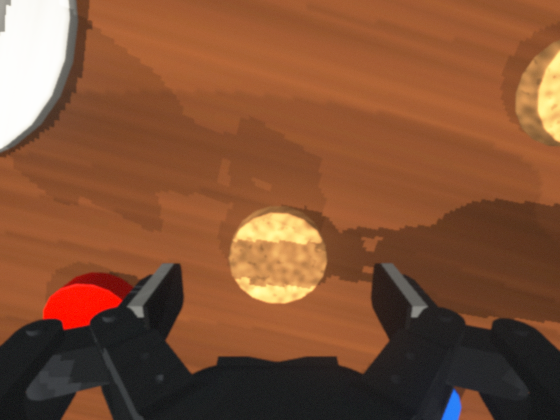

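The view shows the cork disc at (277,256) between the fingers, with the red disc clear at left.

Call:
move_arm:
  deltas:
    - [[0, 0, 0], [-0.017, -0.011, -0.2], -1]
    - [[0, 0, 0], [-0.017, -0.011, -0.3], -1]
    - [[0, 0, 0], [-0.017, -0.011, -0.3], -0.4]
    - [[0, 0, 0], [-0.017, -0.011, -0.3], 1]
    - [[0, 0, 0], [-0.017, -0.011, -0.3], 1]
    - [[0, 0, 0], [-0.017, -0.011, -0.3], 1]
    - [[0, 0, 0], [-0.017, -0.011, -0.3], 1]
    - [[0, 0, 0], [-0.017, -0.011, -0.3], 1]
    - [[0, 0, 0], [-0.017, -0.011, -0.3], 1]
  grip_force: 40

```text
time: 32.55
tool_pos: [0.4218, 0.0618, 0.0017]
tcp_rot: [3.115, 0.41, 0.003]
wrist_force: [-0.5, 0.0, 6.2]
width: 0.614
```

Call:
move_arm:
  deltas:
    - [[0, 0, 0], [0, 0, 0.15], 1]
    - [[0, 0, 0], [0, 0, 0.4], 1]
    - [[0, 0, 0], [0, 0, 0.9], 1]
    - [[0, 0, 0], [0.1, 0.2, 1], 1]
    - [[0, 0, 0], [0.2, 0.6, 1], 1]
    - [[0, 0, 0], [0.4, 1, 1], 1]
    - [[0, 0, 0], [0.4, 1, 1], 1]
    - [[0, 0, 0], [0.4, 1, 1], 1]

```text
time: 33.55
tool_pos: [0.4602, 0.1615, 0.1008]
tcp_rot: [3.114, 0.411, -0.002]
wrist_force: [0.6, -0.2, 0.1]
width: 0.612
```

Call:
move_arm:
  deltas:
    - [[0, 0, 0], [0.2, 0.5, 0], 1]
    - [[0, 0, 0], [0.44, 0.9, 0], 1]
    - [[0, 0, 0], [0.44, 0.9, 0], 1]
    - [[0, 0, 0], [0.44, 0.9, 0], 1]
    - [[0, 0, 0], [0.44, 0.9, 0], 1]
    - [[0, 0, 0], [0.44, 0.9, 0], 1]

```text
time: 34.3
tool_pos: [0.5043, 0.2506, 0.1007]
tcp_rot: [3.115, 0.408, -0.001]
wrist_force: [-0.3, -0.2, -0.5]
width: 0.611
```

```bash
python3 wl.py .030 .045 .068;python3 find.py | head -8
```

```text
tcp [0.5043 0.2506 0.1007] rot [ 3.115e+00  4.080e-01 -1.000e-03] F [-0.3 -0.2 -0.5]
c [0.5078 0.2708] dia 0.0679 z 0.0392 px [242. 203.] delta [0.035 0.202]
[0.50447023 0.2508643  0.10082368] [ 3.11483920e+00  4.08118313e-01 -4.12687187e-04]
[ 0.6587 -0.045 ] dia 0.0642 z 0.011 hsv [ 62. 116. 170.] px [282. 160.]
[0.5039 0.2715] dia 0.1684 z 0.0078 hsv [ 17.   3. 246.] px [150. 227.]
[ 0.5432 -0.0584] dia 0.0538 z 0.0145 hsv [ 15. 150. 204.] px [287. 212.]
[0.3528 0.158 ] dia 0.0543 z 0.0146 hsv [  2. 222. 247.] px [185. 296.]
[ 0.344  -0.0492] dia 0.0534 z 0.0146 hsv [108. 185. 244.] px [280. 302.]
green ((0.6590039730072021, -0.04617103189229965), 0.030986815690994263) [282.7892562  161.00413223] 0.027258029671999924 -0.0008922755839954269
green ((0.5128921270370483, 0.2512829899787903), 0.02023874968290329) [ 63.10084034 191.54621849] 0.48989341020760485 0.48091901909703677
```

Call:
move_arm:
  deltas:
    - [[0, 0, 0], [0.018, 0.2, 0], 1]
    - [[0, 0, 0], [0.018, 0.2, -0.3], 1]
    - [[0, 0, 0], [0.018, 0.2, -0.5], 1]
    - [[0, 0, 0], [0.018, 0.2, -0.5], 1]
    - [[0, 0, 0], [0.018, 0.2, -0.5], 1]
    - [[0, 0, 0], [0.018, 0.2, -0.5], 1]
    - [[0, 0, 0], [0.018, 0.2, -0.5], 1]

```text
time: 35.28
tool_pos: [0.5074, 0.272, 0.0518]
tcp_rot: [-3.114, -0.409, -0.003]
wrist_force: [0.4, 0.6, -0.9]
width: 0.611
```

Call:
move_arm:
  deltas:
    - [[0, 0, 0], [0, 0, -0.05], 1]
    - [[0, 0, 0], [0, 0, -0.09], 1]
    - [[0, 0, 0], [0, 0, -0.09], 1]
    - [[0, 0, 0], [0, 0, -0.09], 1]

```text
time: 35.78
tool_pos: [0.5066, 0.2717, 0.0417]
tcp_rot: [3.115, 0.41, -0.0]
wrist_force: [-0.2, -1.4, 1.3]
width: 0.614
```

Call:
move_arm:
  deltas:
    - [[0, 0, 0], [0, -0.01, -0.003], 1]
    - [[0, 0, 0], [0, -0.01, -0.003], 1]
    - [[0, 0, 0], [0, -0.01, -0.003], -1]
    - [[0, 0, 0], [0, -0.01, -0.003], -1]
    - [[0, 0, 0], [0, -0.01, -0.003], -1]
    - [[0, 0, 0], [0, -0.01, 0.3], -1]
    - [[0, 0, 0], [0, -0.01, 0.7], -1]
    - [[0, 0, 0], [0, -0.2, 0.7], -1]
    - [[0, 0, 0], [0, -0.2, 0.7], -1]
    - [[0, 0, 0], [0, -0.2, 0.7], -1]
    - [[0, 0, 0], [0, -0.2, 0.7], -1]

```text
time: 37.15
tool_pos: [0.5059, 0.2516, 0.1105]
tcp_rot: [3.114, 0.41, -0.003]
wrist_force: [0.8, -0.7, -0.1]
width: 0.998
```

```bash
python3 wl.py .046 .065 .054; python3 wl.py .030 .045 .068;python3 find.py | head -8
```

```text
tcp [0.5059 0.2516 0.1105] rot [ 3.114e+00  4.100e-01 -3.000e-03] F [ 0.8 -0.7 -0.1]
c [0.5082 0.2709] dia 0.0543 z 0.0552 px [248. 219.] delta [0.023 0.193]
tcp [0.506  0.2517 0.1107] rot [ 3.114e+00  4.100e-01 -3.000e-03] F [-0.4  0.2  0.2]
c [0.5076 0.2706] dia 0.0677 z 0.0391 px [256. 198.] delta [0.016 0.189]
[0.50619745 0.25179294 0.11091781] [ 3.11442105e+00  4.09922594e-01 -2.15673208e-03]
[ 0.659  -0.0453] dia 0.0642 z 0.0105 hsv [ 62. 116. 170.] px [282. 160.]
[0.5038 0.27  ] dia 0.1683 z 0.0079 hsv [ 17.   3. 246.] px [150. 229.]
[ 0.5432 -0.0579] dia 0.0541 z 0.0143 hsv [ 15. 149. 205.] px [287. 212.]
[0.3525 0.1582] dia 0.0548 z 0.0147 hsv [  2. 222. 247.] px [185. 296.]
[ 0.3442 -0.0491] dia 0.0535 z 0.0143 hsv [108. 185. 244.] px [280. 302.]
green ((0.6592295169830322, -0.04514903202652931), 0.031081655994057655) [282.66125761 160.86004057] 0.027112834114583408 -0.000457668352692199
[[[168.5 161.5 151.8]
```

Three discs are stacked within about 1.5 mm. Next is the second cork disc at (0.545, -0.0595).

Call:
move_arm:
  deltas:
    - [[0, 0, 0], [0.1, -0.6, 0], -1]
    - [[0, 0, 0], [0.13, -1, 0], -1]
    - [[0, 0, 0], [0.13, -1, 0], -1]

```text
time: 37.67
tool_pos: [0.5196, 0.1497, 0.1115]
tcp_rot: [3.115, 0.405, -0.001]
wrist_force: [-0.8, 0.7, 0.3]
width: 0.999
```

Call:
move_arm:
  deltas:
    - [[0, 0, 0], [0.1, -0.6, 0], -1]
    - [[0, 0, 0], [0.13, -1, 0], -1]
    - [[0, 0, 0], [0.13, -1, 0], -1]

```text
time: 38.05
tool_pos: [0.5331, 0.0506, 0.1118]
tcp_rot: [-3.115, -0.405, -0.0]
wrist_force: [0.4, 0.6, 0.1]
width: 1.0
```

Call:
move_arm:
  deltas:
    - [[0, 0, 0], [0.1, -0.6, 0], -1]
    - [[0, 0, 0], [0.13, -1, 0], -1]
    - [[0, 0, 0], [0.13, -1, 0], -1]
    - [[0, 0, 0], [0.13, -1.0, -0.4], -1]
    - [[0, 0, 0], [0.13, -1, -0.8], -1]
    - [[0, 0, 0], [0.13, -1, -0.8], -1]
    - [[0, 0, 0], [0.13, -1, -0.8], -1]
    - [[0, 0, 0], [0.13, -1, -0.8], -1]

```text
time: 39.05
tool_pos: [0.5476, -0.0478, 0.0339]
tcp_rot: [3.114, 0.411, 0.006]
wrist_force: [-0.1, -0.1, -0.1]
width: 1.003
```

```bash
python3 wl.py .008 .025 .054
```

```text
tcp [ 0.5476 -0.0478  0.0339] rot [3.114 0.411 0.006] F [-0.1 -0.1 -0.1]
c [ 0.6606 -0.0472] dia 0.0641 z 0.0226 px [345.  55.] delta [1.13  0.006]
c [ 0.5451 -0.0595] dia 0.0545 z 0.0152 px [295. 260.] delta [-0.025 -0.117]
```

Call:
move_arm:
  deltas:
    - [[0, 0, 0], [-0.021, -0.113, 0], -1]
    - [[0, 0, 0], [-0.021, -0.113, 0], -1]
    - [[0, 0, 0], [-0.021, -0.113, -0.2], -1]
    - [[0, 0, 0], [-0.021, -0.113, -0.318], -1]
    - [[0, 0, 0], [-0.021, -0.113, -0.318], -0.4]
    - [[0, 0, 0], [-0.021, -0.113, -0.318], 1]
    - [[0, 0, 0], [-0.021, -0.113, -0.318], 1]
    - [[0, 0, 0], [-0.021, -0.113, -0.318], 1]
    - [[0, 0, 0], [-0.021, -0.113, -0.318], 1]
    - [[0, 0, 0], [-0.021, -0.113, -0.318], 1]
    - [[0, 0, 0], [-0.021, -0.113, -0.318], 1]
  grip_force: 40

```text
time: 40.48
tool_pos: [0.5441, -0.0596, 0.0005]
tcp_rot: [3.115, 0.41, 0.001]
wrist_force: [-0.1, 0.2, 3.7]
width: 0.609
```

Call:
move_arm:
  deltas:
    - [[0, 0, 0], [0, 0, 0.15], 1]
    - [[0, 0, 0], [0, 0, 0.4], 1]
    - [[0, 0, 0], [0, 0, 0.9], 1]
    - [[0, 0, 0], [-0.1, 0.2, 1], 1]
    - [[0, 0, 0], [-0.13, 0.6, 1], 1]
    - [[0, 0, 0], [-0.13, 1, 1], 1]
    - [[0, 0, 0], [-0.13, 1, 1], 1]
    - [[0, 0, 0], [-0.13, 1, 1], 1]

```text
time: 41.48
tool_pos: [0.5296, 0.0406, 0.0994]
tcp_rot: [3.114, 0.411, -0.002]
wrist_force: [0.3, -0.3, 0.1]
width: 0.607
```

Call:
move_arm:
  deltas:
    - [[0, 0, 0], [-0.06, 0.5, 0.1], 1]
    - [[0, 0, 0], [-0.13, 1, 0.1], 1]
    - [[0, 0, 0], [-0.13, 1, 0.1], 1]

```text
time: 41.85
tool_pos: [0.517, 0.142, 0.1099]
tcp_rot: [-3.114, -0.414, 0.001]
wrist_force: [-0.0, -0.6, -0.8]
width: 0.611
```

Call:
move_arm:
  deltas:
    - [[0, 0, 0], [-0.06, 0.5, 0], 1]
    - [[0, 0, 0], [-0.13, 1, 0], 1]
    - [[0, 0, 0], [-0.13, 1, 0], 1]
    - [[0, 0, 0], [-0.13, 1, 0], 1]
    - [[0, 0, 0], [-0.13, 1, 0], 1]
    - [[0, 0, 0], [-0.13, 1, 0], 1]

```text
time: 42.6
tool_pos: [0.5048, 0.2391, 0.1099]
tcp_rot: [3.115, 0.407, -0.0]
wrist_force: [-0.7, 0.4, -0.4]
width: 0.612
```

```bash
python3 wl.py .046 .065 .054;python3 find.py | head -8
```

```text
tcp [0.5048 0.2391 0.1099] rot [ 3.115  0.407 -0.   ] F [-0.7  0.4 -0.4]
c [0.5084 0.2708] dia 0.0539 z 0.0551 px [226. 208.] delta [0.036 0.316]
[0.504814   0.23937215 0.10995495] [ 3.11492499e+00  4.07176560e-01 -1.43969878e-04]
[ 0.6589 -0.045 ] dia 0.0643 z 0.0099 hsv [ 62. 116. 171.] px [282. 160.]
[0.554  0.2413] dia 0.1121 z 0.0079 hsv [ 20.   3. 246.] px [151. 200.]
[0.4706 0.2291] dia 0.1254 z 0.008 hsv [ 15.   2. 247.] px [153. 242.]
[0.3526 0.1578] dia 0.0548 z 0.0145 hsv [  2. 221. 247.] px [185. 296.]
[ 0.3438 -0.0492] dia 0.0536 z 0.0145 hsv [108. 184. 244.] px [280. 302.]
green ((0.6588575839996338, -0.04644942656159401), 0.031162340193986893) [282.80527383 160.97363083] 0.027276805373297634 -0.0004487990365989164
[[[163.5 160.5 156.2]
```

Call:
move_arm:
  deltas:
    - [[0, 0, 0], [0.016, 0.31, 0], 1]
    - [[0, 0, 0], [0.016, 0.31, 0], 1]
    - [[0, 0, 0], [0.016, 0.31, -0.3], 1]
    - [[0, 0, 0], [0.016, 0.31, -0.44], 1]
    - [[0, 0, 0], [0.016, 0.31, -0.44], 1]
    - [[0, 0, 0], [0.016, 0.31, -0.44], 1]
    - [[0, 0, 0], [0.016, 0.31, -0.44], 1]

```text
time: 43.58
tool_pos: [0.5071, 0.2717, 0.0671]
tcp_rot: [-3.114, -0.409, -0.003]
wrist_force: [0.7, 0.9, -0.9]
width: 0.61
```

Call:
move_arm:
  deltas:
    - [[0, 0, 0], [0, 0, -0.05], 1]
    - [[0, 0, 0], [0, 0, -0.092], 1]
    - [[0, 0, 0], [0, 0, -0.092], 1]
    - [[0, 0, 0], [0, 0, -0.092], 1]

```text
time: 44.08
tool_pos: [0.5059, 0.2714, 0.0566]
tcp_rot: [3.115, 0.41, -0.001]
wrist_force: [0.3, -0.3, -0.3]
width: 0.61
```

Call:
move_arm:
  deltas:
    - [[0, 0, 0], [0.005, -0.005, -0.004], 1]
    - [[0, 0, 0], [0.005, -0.005, -0.004], 1]
    - [[0, 0, 0], [0.005, -0.005, -0.004], -1]
    - [[0, 0, 0], [0.005, -0.005, -0.004], -1]
    - [[0, 0, 0], [0.005, -0.005, -0.004], -1]
    - [[0, 0, 0], [0, 0, 0.3], -1]
    - [[0, 0, 0], [0, 0, 0.7], -1]
    - [[0, 0, 0], [0, -0.2, 0.7], -1]
    - [[0, 0, 0], [0, -0.2, 0.7], -1]
    - [[0, 0, 0], [0, -0.2, 0.7], -1]
    - [[0, 0, 0], [0, -0.2, 0.7], -1]

```text
time: 45.45
tool_pos: [0.5054, 0.2513, 0.1255]
tcp_rot: [3.114, 0.41, -0.003]
wrist_force: [-0.0, -0.2, 0.6]
width: 0.999
```

```bash
python3 wl.py .062 .085 .054; python3 wl.py .030 .045 .068;python3 find.py | head -8
```

```text
tcp [0.5054 0.2513 0.1255] rot [ 3.114e+00  4.100e-01 -3.000e-03] F [-0.  -0.2  0.6]
c [0.5083 0.2709] dia 0.054 z 0.0712 px [248. 219.] delta [0.03  0.196]
tcp [0.5055 0.2514 0.1257] rot [ 3.114e+00  4.100e-01 -3.000e-03] F [0.4 0.1 0. ]
c [0.5078 0.2706] dia 0.0676 z 0.0391 px [259. 185.] delta [0.023 0.192]
[0.50565576 0.25152837 0.12586699] [ 3.11438413e+00  4.10067881e-01 -2.31854083e-03]
[ 0.7338 -0.274 ] dia 0.1512 z 0.0155 hsv [ 13. 148. 147.] px [379. 141.]
[ 0.6587 -0.0455] dia 0.0644 z 0.0104 hsv [ 62. 117. 171.] px [282. 160.]
[0.5037 0.272 ] dia 0.1688 z 0.008 hsv [ 17.   3. 247.] px [148. 230.]
[0.3526 0.1581] dia 0.0546 z 0.0146 hsv [  2. 221. 247.] px [185. 296.]
[ 0.344  -0.0491] dia 0.0534 z 0.0146 hsv [108. 184. 244.] px [280. 302.]
green ((0.6592358946800232, -0.04526431858539581), 0.031131792813539505) [282.58316633 160.64529058] 0.027274969942928613 0.00021400659938419512
green ((0.5174087285995483, 0.248572438955307), 0.027663132175803185) [ 58.92553191 185.87765957] 0.5150130048959476 0.5061582549788484
```

All four discs are stacked, with the top at 0.072 and within about 1 mm of each other. Next is the bowl at (0.6606, -0.0472).

Call:
move_arm:
  deltas:
    - [[0, 0, 0], [0.25, -0.5, 0], -1]
    - [[0, 0, 0], [0.5, -1, 0], -1]
    - [[0, 0, 0], [0.5, -1, 0], -1]

```text
time: 45.98
tool_pos: [0.5577, 0.1487, 0.1268]
tcp_rot: [3.115, 0.403, 0.001]
wrist_force: [0.1, 1.1, 0.1]
width: 0.998
```

Call:
move_arm:
  deltas:
    - [[0, 0, 0], [0.25, -0.5, 0], -1]
    - [[0, 0, 0], [0.5, -1, 0], -1]
    - [[0, 0, 0], [0.5, -1, 0], -1]

```text
time: 46.35
tool_pos: [0.6076, 0.0493, 0.1268]
tcp_rot: [3.115, 0.404, 0.001]
wrist_force: [-0.6, 0.4, 0.3]
width: 0.999
```

Call:
move_arm:
  deltas:
    - [[0, 0, 0], [0.25, -0.5, 0], -1]
    - [[0, 0, 0], [0.54, -0.98, 0], -1]
    - [[0, 0, 0], [0.54, -0.98, 0], -1]
    - [[0, 0, 0], [0.54, -0.98, -0.4], -1]
    - [[0, 0, 0], [0.54, -0.98, -0.8], -1]
    - [[0, 0, 0], [0.54, -0.98, -0.85], -1]
    - [[0, 0, 0], [0.54, -0.98, -0.85], -1]
    - [[0, 0, 0], [0.54, -0.98, -0.85], -1]

```text
time: 47.35
tool_pos: [0.6618, -0.046, 0.0441]
tcp_rot: [3.114, 0.411, 0.006]
wrist_force: [-0.5, 0.3, -0.5]
width: 1.002
```

```bash
python3 wl.py .018 .030 .064 bowl.png
```

```text
tcp [ 0.6618 -0.046   0.0441] rot [3.114 0.411 0.006] F [-0.5  0.3 -0.5]
c [ 0.6612 -0.0469] dia 0.064 z 0.0229 px [277. 252.] delta [-0.006 -0.009]
```

View pics/bowl.png

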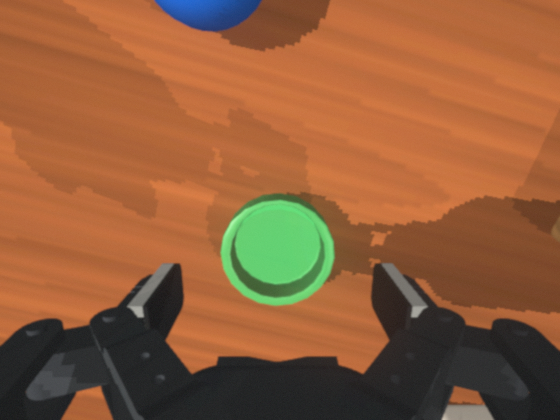

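The bowl is upright and centred between the fingers at (277,252).

Call:
move_arm:
  deltas:
    - [[0, 0, 0], [-0.004, -0.005, -0.25], -1]
    - [[0, 0, 0], [-0.004, -0.005, -0.4], -1]
    - [[0, 0, 0], [-0.004, -0.005, -0.4], -1]
    - [[0, 0, 0], [-0.004, -0.005, -0.4], 1]
    - [[0, 0, 0], [-0.004, -0.005, -0.4], 1]
    - [[0, 0, 0], [-0.004, -0.005, -0.4], 1]
    - [[0, 0, 0], [-0.004, -0.005, -0.4], 1]
    - [[0, 0, 0], [-0.004, -0.005, -0.4], 1]
  grip_force: 35

```text
time: 48.4
tool_pos: [0.661, -0.0472, 0.0033]
tcp_rot: [3.114, 0.409, 0.004]
wrist_force: [-0.5, 0.5, 6.4]
width: 0.74
```

Call:
move_arm:
  deltas:
    - [[0, 0, 0], [0, 0, 0.15], 1]
    - [[0, 0, 0], [0, 0, 0.4], 1]
    - [[0, 0, 0], [0, 0, 0.9], 1]
    - [[0, 0, 0], [-0.2, 0.2, 1], 1]
    - [[0, 0, 0], [-0.4, 0.6, 1], 1]
    - [[0, 0, 0], [-0.53, 1, 1], 1]
    - [[0, 0, 0], [-0.53, 1, 1], 1]
    - [[0, 0, 0], [-0.53, 1, 1], 1]

```text
time: 49.4
tool_pos: [0.6069, 0.0528, 0.1021]
tcp_rot: [3.114, 0.411, 0.001]
wrist_force: [-0.2, -0.0, -1.2]
width: 0.741
```

Call:
move_arm:
  deltas:
    - [[0, 0, 0], [-0.25, 0.5, 0.3], 1]
    - [[0, 0, 0], [-0.53, 1, 0.35], 1]
    - [[0, 0, 0], [-0.53, 1, 0.35], 1]

```text
time: 49.78
tool_pos: [0.5531, 0.1548, 0.1377]
tcp_rot: [-3.114, -0.414, -0.001]
wrist_force: [-0.4, -0.6, -1.6]
width: 0.744
```

Call:
move_arm:
  deltas:
    - [[0, 0, 0], [-0.25, 0.5, 0], 1]
    - [[0, 0, 0], [-0.49, 0.93, 0], 1]
    - [[0, 0, 0], [-0.49, 0.93, 0], 1]
    - [[0, 0, 0], [-0.49, 0.93, 0], 1]
    - [[0, 0, 0], [-0.49, 0.93, 0], 1]
    - [[0, 0, 0], [-0.49, 0.93, 0], 1]

```text
time: 50.52
tool_pos: [0.5055, 0.2448, 0.1367]
tcp_rot: [3.115, 0.407, -0.0]
wrist_force: [-0.0, -0.7, -1.8]
width: 0.743
```

```bash
python3 wl.py .062 .085 .054
```

```text
tcp [0.5055 0.2448 0.1367] rot [ 3.115  0.407 -0.   ] F [-0.  -0.7 -1.8]
c [0.5101 0.2718] dia 0.0539 z 0.0711 px [234. 200.] delta [0.047 0.27 ]
```

Call:
move_arm:
  deltas:
    - [[0, 0, 0], [0.016, 0.255, 0], 1]
    - [[0, 0, 0], [0.016, 0.255, 0], 1]
    - [[0, 0, 0], [0.016, 0.255, -0.3], 1]
    - [[0, 0, 0], [0.016, 0.255, -0.52], 1]
    - [[0, 0, 0], [0.016, 0.255, -0.52], 1]
    - [[0, 0, 0], [0.016, 0.255, -0.52], 1]
    - [[0, 0, 0], [0.016, 0.255, -0.52], 1]

```text
time: 51.45
tool_pos: [0.5075, 0.2717, 0.0862]
tcp_rot: [-3.114, -0.409, -0.004]
wrist_force: [-1.0, 0.1, -1.3]
width: 0.743
```

Call:
move_arm:
  deltas:
    - [[0, 0, 0], [0, 0, -0.05], 1]
    - [[0, 0, 0], [0, 0, -0.085], 1]
    - [[0, 0, 0], [0, 0, -0.085], 1]
    - [[0, 0, 0], [0, 0, -0.085], 1]

```text
time: 51.95
tool_pos: [0.5063, 0.2714, 0.0762]
tcp_rot: [3.115, 0.41, -0.0]
wrist_force: [-1.2, 0.3, -1.4]
width: 0.742
```

Call:
move_arm:
  deltas:
    - [[0, 0, 0], [0.006, -0.005, -0.012], 1]
    - [[0, 0, 0], [0.006, -0.005, -0.012], 1]
    - [[0, 0, 0], [0.006, -0.005, -0.012], 1]
    - [[0, 0, 0], [0.006, -0.005, -0.012], -1]
    - [[0, 0, 0], [0.006, -0.005, -0.012], -1]
    - [[0, 0, 0], [0.006, -0.005, -0.012], -1]
    - [[0, 0, 0], [0.006, -0.005, 0.3], -1]
    - [[0, 0, 0], [0, 0, 0.7], -1]
    - [[0, 0, 0], [0, -0.2, 0.7], -1]
    - [[0, 0, 0], [0, -0.2, 0.7], -1]
    - [[0, 0, 0], [0, -0.2, 0.7], -1]
    - [[0, 0, 0], [0, -0.2, 0.7], -1]

```text
time: 53.45
tool_pos: [0.5056, 0.2513, 0.145]
tcp_rot: [3.114, 0.41, -0.003]
wrist_force: [-0.3, -0.1, -0.4]
width: 0.994
```

```bash
python3 wl.py .088 .102 .064 stack.png; python3 wl.py .030 .045 .068; python3 tray.py
```

```text
tcp [0.5056 0.2513 0.145 ] rot [ 3.114e+00  4.100e-01 -3.000e-03] F [-0.3 -0.1 -0.4]
c [0.5079 0.2707] dia 0.0639 z 0.0948 px [247. 222.] delta [0.023 0.194]
tcp [0.5057 0.2514 0.1452] rot [ 3.114e+00  4.100e-01 -3.000e-03] F [-0.1  0.6  0.3]
c [0.6616 0.219 ] dia 0.0556 z 0.0374 px [381.  15.] delta [ 1.559 -0.324]
c [0.5139 0.272 ] dia 0.0662 z 0.0391 px [259. 172.] delta [0.082 0.206]
tcp [0.5058939  0.25150275 0.14538521] [ 3.11441839e+00  4.09917644e-01 -2.31021191e-03] 1.0011776641301333 top z 0.007212940476369887
rim (np.int64(513), array([0.5067716 , 0.27126957]), np.float64(0.08309779078515382))
392
line (np.int64(305), array([0.50590778, 0.27069078]), np.float64(0.04519766638377125))
```

View pics/stack.png

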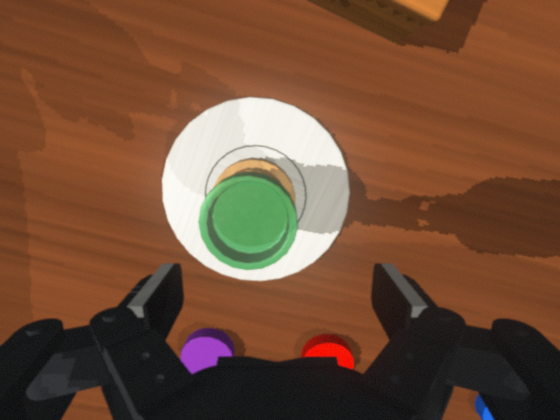

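The bowl stands upright on the stack at (0.508, 0.271), rim at z 0.095, about 1.5–2 mm from the tray's centre. Now back to the thumbwheel with the fingers shut.

Call:
move_arm:
  deltas:
    - [[0, 0, 0], [-0.02, -0.5, 0.1], -1]
    - [[0, 0, 0], [-0.05, -1, 0.1], -1]
    - [[0, 0, 0], [-0.05, -1, 0.1], -1]

```text
time: 53.98
tool_pos: [0.501, 0.1491, 0.1561]
tcp_rot: [3.115, 0.404, -0.001]
wrist_force: [-0.7, 0.2, 0.5]
width: 0.998
```

Call:
move_arm:
  deltas:
    - [[0, 0, 0], [-0.02, -0.5, 0], 1]
    - [[0, 0, 0], [-0.05, -1, 0], 1]
    - [[0, 0, 0], [-0.05, -1, 0], 1]

```text
time: 54.35
tool_pos: [0.4964, 0.0499, 0.1561]
tcp_rot: [3.115, 0.404, -0.0]
wrist_force: [1.1, 0.1, -0.1]
width: 0.372
```

Call:
move_arm:
  deltas:
    - [[0, 0, 0], [-0.02, -0.5, 0], 1]
    - [[0, 0, 0], [-0.05, -1, 0], 1]
    - [[0, 0, 0], [-0.05, -1, 0], 1]

```text
time: 54.72
tool_pos: [0.4919, -0.0496, 0.1563]
tcp_rot: [-3.115, -0.405, -0.001]
wrist_force: [0.4, -1.0, 0.8]
width: 0.0
```

Call:
move_arm:
  deltas:
    - [[0, 0, 0], [-0.02, -0.5, 0], 1]
    - [[0, 0, 0], [-0.05, -1, 0], 1]
    - [[0, 0, 0], [-0.05, -1, 0], 1]

```text
time: 55.1
tool_pos: [0.4873, -0.1492, 0.1564]
tcp_rot: [-3.115, -0.406, -0.001]
wrist_force: [-0.4, 0.4, -0.2]
width: -0.0
```

Call:
move_arm:
  deltas:
    - [[0, 0, 0], [-0.02, -0.5, 0], 1]
    - [[0, 0, 0], [-0.05, -1, 0], 1]
    - [[0, 0, 0], [-0.05, -1, -0.4], 1]
    - [[0, 0, 0], [-0.05, -1, -0.8], 1]
    - [[0, 0, 0], [-0.05, -1, -0.8], 1]
    - [[0, 0, 0], [-0.05, -1, -0.8], 1]
    - [[0, 0, 0], [-0.05, -1, -0.8], 1]

```text
time: 55.98
tool_pos: [0.4833, -0.2487, 0.0785]
tcp_rot: [3.112, 0.411, 0.005]
wrist_force: [-0.5, -0.2, -0.4]
width: 0.002
```

Call:
move_arm:
  deltas:
    - [[0, 0, 0], [-0.018, -0.012, 0], 1]
    - [[0, 0, 0], [-0.018, -0.012, -0.1], 1]
    - [[0, 0, 0], [-0.018, -0.012, -0.18], 1]
    - [[0, 0, 0], [-0.018, -0.012, -0.205], 1]
    - [[0, 0, 0], [-0.018, -0.012, -0.205], 1]
    - [[0, 0, 0], [-0.018, -0.012, -0.205], 1]

```text
time: 56.72
tool_pos: [0.4795, -0.25, 0.0563]
tcp_rot: [-3.115, -0.409, 0.0]
wrist_force: [-1.6, 0.6, 6.5]
width: 0.002
```

```bash
cat > ang.py <<'E'
from h import *
s=status.read_state();print(s['tool_pos'],s['wrist_force'])
r=dial(); g=r[20:305,250:525].min(-1); yy,xx=np.nonzero(g<70); q=np.hypot(xx-137,yy-142); a=np.arctan2(142-yy,xx-137)[(q>30)&(q<95)&(yy<170)]; print('fan_wheel',np.radians(158.5)-np.median(a),len(a))
import sys
if len(sys.argv)>1: save(r,sys.argv[1])
E
python3 ang.py
```

```text
[ 0.4795408  -0.24998543  0.05631254] [-1.60745483  0.64324668  6.53784343]
fan_wheel -0.003536839060195973 753
```

Call:
move_arm:
  deltas:
    - [[0, 0, 0], [0.03, 0.008, 0.005], 1]
    - [[0, 0, 0], [0.07, 0.019, 0.005], 1]
    - [[0, 0, 0], [0.11, 0.03, 0.005], 1]
    - [[0, 0, 0], [0.15, 0.04, 0.005], 1]
    - [[0, 0, 0], [0.19, 0.051, 0.005], 1]
    - [[0, 0, 0], [0.213, 0.057, 0.005], 1]
    - [[0, 0, 0], [0.213, 0.057, 0.005], 1]

```text
time: 57.65
tool_pos: [0.5017, -0.2441, 0.057]
tcp_rot: [3.115, 0.409, 0.002]
wrist_force: [0.4, 1.9, 6.4]
width: 0.002
```

```bash
python3 ang.py
```

```text
[ 0.50172975 -0.2441117   0.05697506] [0.40078008 1.89024911 6.40034874]
fan_wheel 0.7796123902418901 788
```

Call:
move_arm:
  deltas:
    - [[0, 0, 0], [0, 0, 0.12], 1]
    - [[0, 0, 0], [-0.08, -0.021, 0.15], 1]
    - [[0, 0, 0], [-0.16, -0.043, 0.12], 1]
    - [[0, 0, 0], [-0.16, -0.043, 0.12], 1]
    - [[0, 0, 0], [-0.16, -0.043, 0.05], 1]
    - [[0, 0, 0], [-0.16, -0.043, 0.0], 1]
    - [[0, 0, 0], [-0.16, -0.043, 0.0], 1]
    - [[0, 0, 0], [-0.16, -0.043, 0.0], 1]

```text
time: 58.7
tool_pos: [0.4857, -0.2484, 0.057]
tcp_rot: [3.114, 0.41, 0.002]
wrist_force: [-0.7, 0.9, 5.2]
width: 0.002
```

```bash
python3 ang.py
```

```text
[ 0.48573288 -0.24844601  0.05697018] [-0.67036678  0.91865208  5.24742294]
fan_wheel 0.782220133076788 827
```

Call:
move_arm:
  deltas:
    - [[0, 0, 0], [0.03, 0.008, 0], 1]
    - [[0, 0, 0], [0.06, 0.016, 0], 1]
    - [[0, 0, 0], [0.09, 0.024, 0], 1]
    - [[0, 0, 0], [0.103, 0.028, 0], 1]
    - [[0, 0, 0], [0.103, 0.028, 0], 1]
    - [[0, 0, 0], [0.103, 0.028, 0], 1]

```text
time: 59.5
tool_pos: [0.4962, -0.2456, 0.057]
tcp_rot: [3.114, 0.41, 0.002]
wrist_force: [-0.3, 0.5, 6.7]
width: 0.004
```

Call:
move_arm:
  deltas:
    - [[0, 0, 0], [0, 0, 0.1], 1]
    - [[0, 0, 0], [0, 0, 0.4], 1]
    - [[0, 0, 0], [-0.3, 0, 0.9], 1]
    - [[0, 0, 0], [-0.4, 0, 1], 1]
    - [[0, 0, 0], [-0.4, 0, 1], 1]
    - [[0, 0, 0], [-0.4, 0, 1], 1]

```text
time: 60.25
tool_pos: [0.4546, -0.245, 0.1548]
tcp_rot: [-3.113, -0.409, 0.003]
wrist_force: [-0.2, 0.9, -0.2]
width: -0.001
```

```bash
python3 ang.py d3.png
python3 - <<'E'
from h import *
p,d,ci=grab('scene'); a=cv2.resize(p[120:320,150:470],None,fx=2,fy=2); r=cv2.resize(cv2.imread('pics/d3.png')[:,:,::-1],(506,400)); save(np.hstack([cv2.resize(a,(640,400)),r])[:, :],'fin.png'); f=cv2.imread('pics/fin.png'); cv2.imwrite('pics/fin2.png',cv2.resize(f,(800,280)))
E
```

```text
[ 0.45460349 -0.24500834  0.15476828] [-0.17370788  0.91676114 -0.15810507]
fan_wheel 1.216938261621262 924
```

View pics/fin2.png

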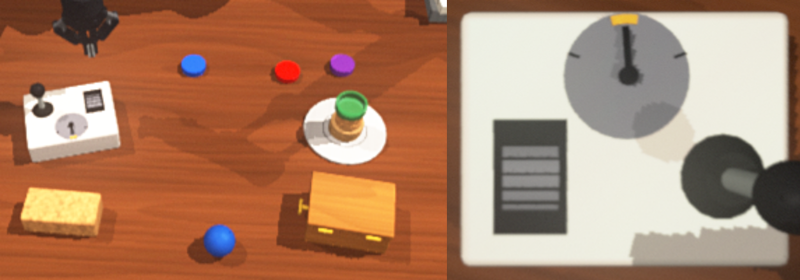

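The pointer is on the brass arc at 1.2 rad. The bowl stands on the stack and the bystanders are in place. I'll do one last top-camera number check, then hand in.

Run:
```python
from h import *
p,d,ci=grab('top');W=cloud(d,ci)
def c(lo,hi,s):
    w=W[s].reshape(-1,3);q=w[(w[:,2]>lo)&(w[:,2]<hi)];return [np.round(v,4) for v in cv2.minEnclosingCircle(q[:,:2].astype(np.float32))]
b=c(.088,.102,np.s_[170:280,80:190]);print('bowl rim',b,'tray',c(.004,.012,np.s_[180:272,90:184]))
w=W[85:165,90:200].reshape(-1,3);q=w[abs(w[:,2]-.071)<.006];print('box',cv2.minAreaRect(q[:,:2].astype(np.float32)))
w=W[95:155,340:435].reshape(-1,3);q=w[abs(w[:,2]-.05)<.006];print('cork',cv2.minAreaRect(q[:,:2].astype(np.float32)))
print('ball',blob(W,p,255,101))
if abs(b[0][0]-.505)<.006 and abs(b[0][1]-.272)<.006: print(order.finish_job())
```

```text
bowl rim [array([0.5052, 0.2716]), np.float64(0.0323)] tray [array([0.5036, 0.275 ]), np.float64(0.138)]
box ((0.718991756439209, 0.2591190040111542), (0.15527711808681488, 0.11502210050821304), 82.23518371582031)
cork ((0.7356544733047485, -0.2744237780570984), (0.1397141069173813, 0.06976305693387985), 86.94513702392578)
ball [7.825e-01 1.930e-02 4.900e-02 7.843e-01 1.970e-02 5.140e-02 1.920e+02]
the job is handed in; nothing more can be done
None
```

The job was finished in the order you asked and handed in at about 60 s.

- **Fan off:** I rolled the thumbwheel back to its stop. The pointer sat on the left tick, and the wheel pushed back with about 3 N at the stop.
- **Fan reversed:** I tilted the joystick straight away from the robot to roughly 0.4 rad, held it for about 2 s and let it spring back. The angle is estimated from the ball's position and the push force.
- **Stack:** Four discs were there, two wide and two narrow. They lie on the tray with the wide ones below, all within about 1 mm of each other. No disc was seen to be knocked aside.
- **Bowl:** It stands upright on top, rim at about 95 mm, about 1.5–2 mm from the tray's centre by both cameras.
- **Wheel forward:** With the bowl in place I rolled the wheel to about 1.2 rad. The final view shows the pointer over the brass arc.

**Last checks:** The music box, cork block and grip ball measured the same as at the start to within about 1 mm. Two readings disagreed:
- The top and wrist cameras differ by about 2 mm, so I placed everything by the wrist camera.
- The last top-camera fit of the tray came out far too large (138 mm radius), so I ignored it and used the earlier tray centre.

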